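# Put the tag punches back in their graded holder

## Robot

A 7-joint arm with a two-finger parallel gripper is mounted at the origin on the work surface. World frame = base frame: x ahead of the robot, y to its left, z up, the work surface at z = 0. Lengths are in m, angles in rad, forces in N, time in s.
With the tool pointing down it reaches from about 0.425 to 0.925 m from the base axis. Payload 6.8 kg.
Tool frame: the origin (TCP) lies where the fingers leave the gripper's body, on its centre line; the fingertips stand 73 mm ahead of it and the grasp point (between the pads) lies 54 mm ahead of it; z points along the fingers, y is the line along which they close (so a half turn about z gives the same grasp; the last joint's range is limited). The gripper opens to 85 mm and grips with 20 to 120 N. Pads are 22 mm wide; open, the fingers measure 114 mm over their backs; the gripper's body (76 mm by 85 mm) begins 54 mm behind the grasp point. The pads swing forward as they close: fully open they stand 13 mm farther back than shut.
Start: joints at [-1.405, 0.477, 0.022, 1.555, -0.011, 1.109, -0.083], TCP at [0.183, 0.65, 0.304] pointing down, gripper open.
Joint ranges: [-2.96, 2.96], [-0.34, 2.1], [-1.41, 1.46], [0.24, 2.44], [-1.37, 4.51], [0.17, 1.92], [-2.96, 2.96]. Speed limits (rad/s): [2.39, 2.39, 3.14, 3.14, 3.14, 3.14, 3.14].

## Interface

Orientations are given as a rotation vector (axis times angle).
In Python, from bench import r, cams, hand_in gives the robot as it stands (r), with the cameras (cams) and the job as plain functions.
- The arm moves only by the shell command python3 drive.py 'ROWS' [OPENING] [FORCE]. ROWS is a JSON list of rows, 1 to 5 of them, each an object with the fields xyz (a list: dx, dy, dz in m), turn_vec (a list: a rotation vector rx, ry, rz in rad); a field left out counts as zero; each row is the pose to reach, as a shift and turn from the pose commanded when the command began, along the tool's axes at that moment; what a row does not reach only later rows make up. A row lasts 1/10 s, in which the tool goes at most 0.05 m and 0.15 rad, less where a joint would pass 70% of its speed; a pose out of reach is approached as far as the arm can. OPENING is the finger opening in m, set as the command begins (- or left out keeps the last). The fingers move at their own pace and stop on an object; FORCE is the grip in N (left out, the last holds). Time passes only in rows, so rows that do not move let the fingers close. It prints the time, the measured TCP pose, the force, the opening and the grip force at its end. Input that does not fit is refused with a message, and nothing moves.
- r.get_obs(): the state, without advancing time (a new reading comes with each control period).
- cams.grab_frame(name): name is "scene" or "top" or "wrist"; returns (picture, depth): 400x640x3 uint8, blue, green, red; 400x640 float32, m along the optical axis (not along the pixel's ray), 0 where there is no reading.
- cams.camera_info(name): a dict with "camera_matrix" (3x3 intrinsics, pixels), "k1" (the pictures are not rectified: a ray, as slopes to the right and down, at radius r is drawn at 1 + k1 r^2 times it, then the intrinsics apply), "R" (3x3) and "t" (3): a world point X has camera coordinates R X + t. Camera axes: x right, y down, z forward; pixel columns grow to the right and rows downward; lengths in m; the calibration is good to about 2 mm. A picture is of the moment at which its call begins: read the wrist's pose just before it. camera_info takes no time and is no camera call; for the wrist camera it gives the pose at the moment of the call.
- hand_in(): hands the job in; it is judged then, once.
The state is a dict: "clock": time; "joints": joint angles; "qvel": joint speeds; "tau": joint torques, N m; "tcp_pos": TCP position; "orientation": TCP orientation; "contact_force": force on the tool from outside, world axes, zero at the start; "moment": the same for the moment, N m; "grip_width": finger opening in m; "gripper_force": force on a finger pad.
Only numpy, scipy, OpenCV 4.12 (cv2) and the standard library are available. Lean on these libraries where they do the work, as an engineer would, in place of code of your own. Each camera call takes 0.05 s, during which the arm holds its last target. There are 200 camera calls.

## Task

Two hollow punches for the halter tags lie on the packing table. Put each one back in the sloping holder, in the hole that fits its shank and not a wider one, pushed fully home until the handle's shoulder sits flat on the wood. Leave the mug, the jar and the tape where they stand.

Things in the scene. Friction and masses are not known exactly. Their poses are not given: they have to be found in the camera images.
- punch_small: hollow punch lying flat: dark square wooden handle 30 x 30 x 64 mm (4 mm steel cap on its free end), round steel shank 14 mm thick, 40 mm long, 2 mm chamfer at the tip; about 90 g. Origin on the long axis at the shoulder where shank meets handle, 15 mm above the table at the start. x points to the tip: handle x -64 to 0, shank 0 to 40 mm; z is square to a flat of the handle, up at the start
- punch_large: hollow punch lying flat: dark square wooden handle 30 x 30 x 64 mm (4 mm steel cap on its free end), round steel shank 22 mm thick, 40 mm long, 2 mm chamfer at the tip; about 120 g. Origin on the long axis at the shoulder where shank meets handle, 15 mm above the table at the start. x points to the tip: handle x -64 to 0, shank 0 to 40 mm; z is square to a flat of the handle, up at the start
- punch_small_tip (a point): centre of the tip of the 14 mm shank, 40 mm from the shoulder
- punch_large_tip (a point): centre of the tip of the 22 mm shank, 40 mm from the shoulder
- plate: sloping block of the fixed wooden holder, 60 mm up the slope, 236 wide, 46 thick, with a row of five straight through-holes. Its face looks up and away from the robot: a punch goes in tip towards the robot, 30 degrees downward. z = outward normal = hole axis, 30 degrees above level; y = along the row to the smaller holes; x = downslope. Origin: centre of the back, 46 mm behind the face
- plate_hole0 (a point): centre of the mouth, in the face, of the hole for a 10 mm shank (11 mm wide, 1 mm chamfer); hole 1 of 5 from the smallest, 45 mm apart, 88 mm above the table; 30 mm of face above and below; axes as the block's
- plate_hole1 (a point): centre of the mouth, in the face, of the hole for a 14 mm shank (15 mm wide, 1 mm chamfer); hole 2 of 5 from the smallest, 45 mm apart, 88 mm above the table; 30 mm of face above and below; axes as the block's
- plate_hole2 (a point): centre of the mouth, in the face, of the hole for a 18 mm shank (19 mm wide, 1 mm chamfer); hole 3 of 5 from the smallest, 45 mm apart, 88 mm above the table; 30 mm of face above and below; axes as the block's
- plate_hole3 (a point): centre of the mouth, in the face, of the hole for a 22 mm shank (23 mm wide, 1 mm chamfer); hole 4 of 5 from the smallest, 45 mm apart, 88 mm above the table; 30 mm of face above and below; axes as the block's
- plate_hole4 (a point): centre of the mouth, in the face, of the hole for a 26 mm shank (27 mm wide, 1 mm chamfer); hole 5 of 5 from the smallest, 45 mm apart, 88 mm above the table; 30 mm of face above and below; axes as the block's
- mug: bystander: white mug, 80 mm across, 90 mm high, standing; origin under its centre
- jar: bystander: amber honey jar, 64 mm across, 85 mm high; origin under its centre
- tape: bystander: roll of brown parcel tape lying flat, 100 mm across, 48 mm high; origin under its centre

How it is judged:
By the outcome, as a careful person would: the job done as asked, in the order asked, and still so for the second after the job is handed in, with the robot touching nothing.
It also fails if it takes over 72 s, if anything falls off the work surface, if the arm or the gripper's body presses on something with over 40 N, if the wrist force passes 120 N, or if a joint passes its speed limit or range.

## Working session

There is one attempt and no reset: what is moved stays moved. The work goes in short steps, Python scripts to look and compute and a shell command to move; the robot and the scene stay as the last step left them, time stands still between calls to the robot, and variables do not carry over. Pictures are saved under pics/ and viewed, at most 10 in all, crops included, and the job is handed in when it is done.

```bash
ls; mkdir -p pics
python3 - <<'E'
from bench import r, cams, hand_in
import cv2,numpy as np
o=r.get_obs();print({k:np.round(v,3) for k,v in o.items()})
for n in("scene","top"):
    p,d=cams.grab_frame(n);cv2.imwrite(f"pics/{n}0.png",p);np.save(f"pics/{n}0.npy",d)
    c=cams.camera_info(n);print(n,c)
E
```

```text
bench.py
drive.py
pics
{'clock': np.float64(0.0), 'joints': array([-1.405,  0.478,  0.022,  1.556, -0.012,  1.109, -0.083]), 'qvel': array([ 0.   , -0.003,  0.001,  0.001,  0.   ,  0.   ,  0.001]), 'tau': array([-0.0000e+00, -5.9646e+01,  1.6080e+00, -2.8118e+01,  1.3000e-02,
        1.0000e-02, -0.0000e+00]), 'tcp_pos': array([0.182, 0.649, 0.303]), 'orientation': array([-4.290e-01, -3.112e+00,  3.000e-03]), 'contact_force': array([0.476, 0.966, 0.516]), 'moment': array([-0.   ,  0.008,  0.039]), 'gripper_force': np.float64(0.0), 'grip_width': np.float64(0.085)}
scene {'camera_matrix': array([[408.40017992,   0.        , 317.47527961],
       [  0.        , 408.40017992, 196.94780863],
       [  0.        ,   0.        ,   1.        ]]), 'k1': -0.0719003323399182, 'R': array([[-0.79931387,  0.60077803,  0.01277072],
       [ 0.49750549,  0.67353382, -0.54666304],
       [-0.33702466, -0.43060185, -0.83725529]]), 't': array([ 0.37522343, -0.23365022,  1.48583483])}
top {'camera_matrix': array([[462.29702637,   0.        , 321.21669677],
       [  0.        , 462.29702637, 193.84614417],
       [  0.        ,   0.        ,   1.        ]]), 'k1': -0.09814363331886694, 'R': array([[-0.09021903, -0.99592005, -0.00194502],
       [-0.97402844,  0.08864281, -0.20835318],
       [ 0.20767552, -0.01690292, -0.97805172]]), 't': array([0.0768073 , 0.51567553, 1.24678145])}
```

View pics/scene0.png

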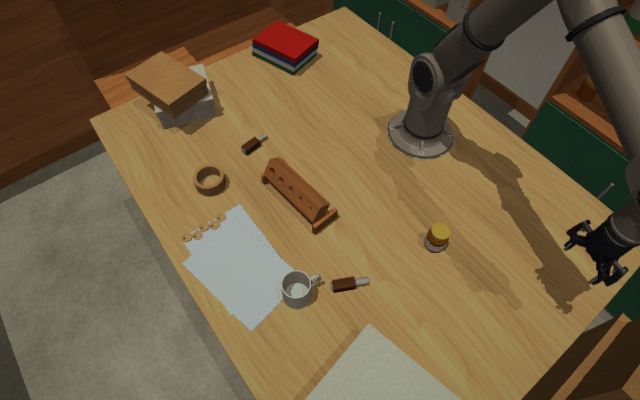

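View pics/top0.png

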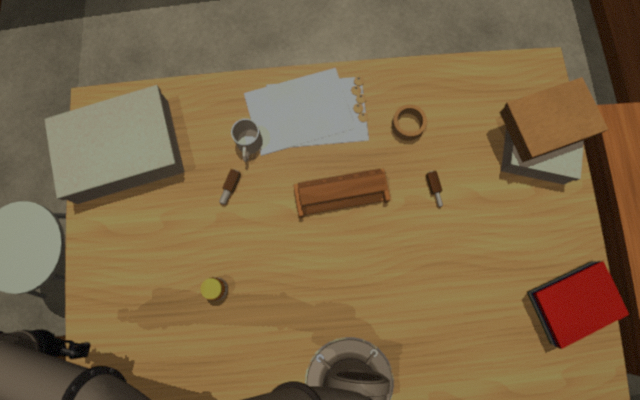

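The scene view shows the holder at about (300,195), the mug at (296,290), one punch at (350,284) and the other at (254,144). The tape is at (210,180) and the jar at (437,236). In the top view the punches are at (230,187) and (434,188), and the holder is at (342,192).

```bash
cat > h.py <<'E'
import numpy as np, cv2
from scipy.spatial.transform import Rotation as Ro
def ray(c,uv):
    K=c["camera_matrix"];uv=np.atleast_2d(uv).astype(float)
    d=(uv-K[:2,2])/K[[0,1],[0,1]];s=d.copy()
    for _ in range(20): s=d/(1+c["k1"]*(s**2).sum(1,keepdims=True))
    v=np.c_[s,np.ones(len(s))]@c["R"];return -c["R"].T@c["t"],v/np.linalg.norm(v,axis=1,keepdims=True)
def plane(c,uv,z):
    o,v=ray(c,uv);return o+v*((z-o[2])/v[:,2:])
def tri(cs,uvs):
    A=np.zeros((3,3));b=np.zeros(3);L=[]
    for c,u in zip(cs,uvs):
        o,v=ray(c,u);P=np.eye(3)-np.outer(v[0],v[0]);A+=P;b+=P@o;L.append((P,o))
    X=np.linalg.solve(A,b);return X,[round(float(np.linalg.norm(P@(X-o)))*1e3,1) for P,o in L]
def proj(c,X):
    p=np.atleast_2d(X)@c["R"].T+c["t"];s=p[:,:2]/p[:,2:];s=s*(1+c["k1"]*(s**2).sum(1,keepdims=True))
    return s*c["camera_matrix"][[0,1],[0,1]]+c["camera_matrix"][:2,2]
def blob(m,near=None,amin=30):
    n,l,st,ce=cv2.connectedComponentsWithStats(m.astype(np.uint8))
    L=[i for i in range(1,n) if st[i,4]>=amin]
    i=min(L,key=lambda i:np.hypot(*(ce[i]-near)));return l==i,ce[i],st[i,4]
E
python3 - <<'E'
from h import *;from bench import r, cams, hand_in
cs={n:cams.camera_info(n) for n in("scene","top")}
I={n:cv2.imread(f"pics/{n}0.png") for n in cs}
N={"L":{"scene":(343,284),"top":(232,180)},"R":{"scene":(250,146),"top":(433,181)}}
for k in N:
    u=[]
    for n in cs:
        m=(I[n].max(2)<85)
        _,ce,a=blob(m,np.array(N[k][n]),20);u.append(ce);print(k,n,ce,a,I[n][N[k][n][1],N[k][n][0]])
    print(tri(list(cs.values()),u),plane(cs["top"],u[1],.015))
t=cs["top"]
print("tips",plane(t,[(223,203),(439,205)],.015).round(3))
print("mug,jar,tape",plane(t,[(245,135),(211,289),(409,122)],.08).round(3))
print("holder corners",plane(t,[(297,215),(389,198),(293,185),(386,172)],.1).round(3))
w=cams.camera_info("wrist");T=r.get_obs();R=Ro.from_rotvec(T["orientation"]).as_matrix()
print("cam in tool",R.T@(-w["R"].T@w["t"]-T["tcp_pos"]),"axes\n",(R.T@w["R"].T).round(3),w["camera_matrix"][0,0],"toolR\n",R.round(3))
E
```

```text
L scene [343.98644068 284.46101695] 295 [23 43 75]
L top [231.8244898 182.6244898] 245 [32 53 78]
(array([0.58921181, 0.28726697, 0.00641094]), [1.5, 1.5]) [[0.58607122 0.28690195 0.015     ]]
R scene [251.85388128 145.40182648] 219 [24 45 76]
R top [433.05327869 182.81967213] 244 [28 49 80]
(array([ 0.53151314, -0.29973622,  0.01651234]), [0.3, 0.3]) [[ 0.53207474 -0.30040097  0.015     ]]
tips [[ 0.528  0.316  0.015]
 [ 0.465 -0.308  0.015]]
mug,jar,tape [[ 0.705  0.231  0.08 ]
 [ 0.283  0.347  0.08 ]
 [ 0.702 -0.24   0.08 ]]
holder corners [[ 0.459  0.101  0.1  ]
 [ 0.483 -0.151  0.1  ]
 [ 0.542  0.105  0.1  ]
 [ 0.556 -0.152  0.1  ]]
cam in tool [ 0.06630506  0.00078281 -0.07043484] axes
 [[-0.    -0.965 -0.262]
 [ 1.    -0.     0.   ]
 [-0.    -0.262  0.965]] 308.360752383284 toolR
 [[-0.963  0.27  -0.   ]
 [ 0.27   0.963 -0.002]
 [-0.    -0.002 -1.   ]]
```

```bash
python3 drive.py '[{"xyz": [-0.123,-0.094,0],"turn_vec": [0,0,0.72]},{"xyz": [-0.123,-0.094,0],"turn_vec": [0,0,0.72]},{"xyz": [-0.123,-0.094,0],"turn_vec": [0,0,0.72]},{"xyz": [-0.123,-0.094,0],"turn_vec": [0,0,0.72]},{"xyz": [-0.123,-0.094,0],"turn_vec": [0,0,0.72]}]'
python3 drive.py '[{"xyz": [-0.155,0.01,0],"turn_vec": [0,0,0.72]},{"xyz": [-0.155,0.01,0],"turn_vec": [0,0,0.72]},{"xyz": [-0.155,0.01,0],"turn_vec": [0,0,0.72]},{"xyz": [-0.155,0.01,0],"turn_vec": [0,0,0.72]},{"xyz": [-0.155,0.01,0],"turn_vec": [0,0,0.72]}]'
python3 drive.py '[{"xyz": [-0.11,0.11,0],"turn_vec": [0,0,0.72]},{"xyz": [-0.11,0.11,0],"turn_vec": [0,0,0.72]},{"xyz": [-0.11,0.11,0],"turn_vec": [0,0,0.72]},{"xyz": [-0.11,0.11,0],"turn_vec": [0,0,0.72]},{"xyz": [-0.11,0.11,0],"turn_vec": [0,0,0.72]}]'
python3 drive.py '[{"xyz": [-0.01,0.155,0],"turn_vec": [0,0,0.72]},{"xyz": [-0.01,0.155,0],"turn_vec": [0,0,0.72]},{"xyz": [-0.01,0.155,0],"turn_vec": [0,0,0.72]},{"xyz": [-0.01,0.155,0],"turn_vec": [0,0,0.72]},{"xyz": [-0.01,0.155,0],"turn_vec": [0,0,0.72]}]'
python3 - <<'E'
from bench import r, cams, hand_in
import numpy as np
o=r.get_obs();print(o["joints"].round(2))
E
```

```text
clock: 0.6
tcp_pos: [0.2777, 0.5237, 0.3039]
orientation: [1.512, 2.753, -0.001]
contact_force: [-0.9, 1.2, 0.7]
grip_width: 0.0855
gripper_force: 0.0
clock: 1.1
tcp_pos: [0.3701, 0.3991, 0.3038]
orientation: [2.385, 2.044, -0.001]
contact_force: [-0.8, 1.4, -0.6]
grip_width: 0.0857
gripper_force: 0.0
clock: 1.6
tcp_pos: [0.4629, 0.2744, 0.3038]
orientation: [2.952, 1.072, -0.0]
contact_force: [-0.5, 0.8, -0.4]
grip_width: 0.0856
gripper_force: 0.0
clock: 2.1
tcp_pos: [0.5557, 0.15, 0.3038]
orientation: [3.14, -0.036, 0.0]
contact_force: [0.4, 0.2, 0.4]
grip_width: 0.0854
gripper_force: 0.0
[-0.98  0.39  0.79  1.84 -0.32  1.04 -1.66]
```

```bash
cat > snap.py <<'E'
import sys,pickle
from h import *;from bench import r, cams, hand_in
n=sys.argv[1];c=cams.camera_info("wrist");p,d=cams.grab_frame("wrist")
cv2.imwrite(f"pics/{n}.png",p);pickle.dump((c,p,d),open(f"pics/{n}.pkl","wb"));print(r.get_obs()["qvel"].round(3),r.get_obs()["joints"].round(2))
E
python3 drive.py '[{},{}]' ; python3 snap.py w1
python3 drive.py '[{"xyz": [0,0.2,0]},{"xyz": [0,0.2,0]},{"xyz": [0,0.2,0]},{"xyz": [0,0.2,0]},{"xyz": [0,0.2,0]}]' >/dev/null
python3 drive.py '[{"xyz": [0,0.12,0]},{"xyz": [0,0.12,0]},{"xyz": [0,0.12,0]},{"xyz": [0,0.12,0]},{"xyz": [0,0.12,0]}]'; python3 snap.py w2
```

```text
clock: 2.3
tcp_pos: [0.5545, 0.1533, 0.3035]
orientation: [3.141, -0.013, -0.001]
contact_force: [-0.1, 0.2, 0.1]
grip_width: 0.0857
gripper_force: 0.0
[-0.002 -0.004 -0.004 -0.001  0.001 -0.001 -0.008] [-0.98  0.39  0.79  1.84 -0.32  1.04 -1.65]
clock: 3.35
tcp_pos: [0.551, -0.1664, 0.3037]
orientation: [-3.141, 0.017, 0.0]
contact_force: [0.0, 0.7, -1.0]
grip_width: 0.0853
gripper_force: 0.0
[-0.019 -0.001 -0.006 -0.002  0.001 -0.001 -0.001] [-0.45  0.4   0.83  1.84 -0.34  1.05 -1.06]
```

View pics/w1.png

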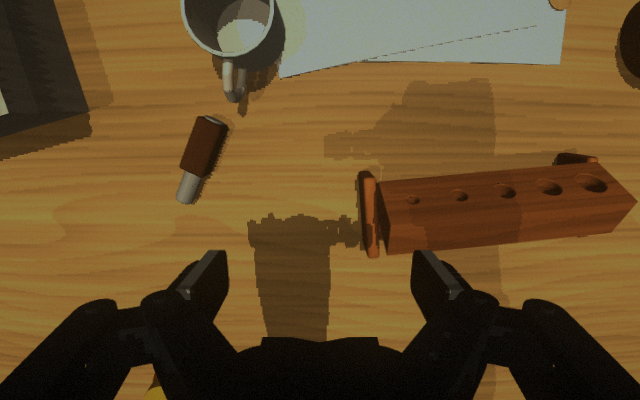

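View pics/w2.png

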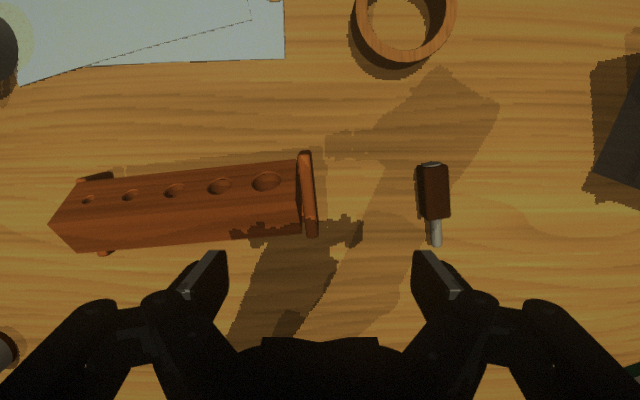

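The wrist view w1 shows the large punch at about (200,160), close to the mug handle at (233,85). The holes run from the smallest at (413,200) to the largest at (590,183). In w2 the small punch is at (435,200), with holes from (88,199) to (266,181).

```bash
cat > m1.py <<'E'
import pickle
from h import *
W=[pickle.load(open(f"pics/w{i}.pkl","rb")) for i in(1,2)]
seeds=[[(413,200),(461,195),(507,191),(549,188),(590,183)],[(88,199),(130,195),(174,190),(219,186),(266,181)]]
vis=[];C=[]
for (c,p,d),S in zip(W,seeds):
    L=[];v=cv2.resize(p,None,fx=4,fy=4,interpolation=cv2.INTER_CUBIC)
    g=p.max(2).astype(float)
    for s in S:
        a=g[s[1]-18:s[1]+19,s[0]-22:s[0]+23];base=np.median(a)
        m=np.zeros(g.shape,bool);m[s[1]-12:s[1]+13,s[0]-20:s[0]+21]=g[s[1]-12:s[1]+13,s[0]-20:s[0]+21]<.72*base
        b,ce,ar=blob(m,np.array(s),8)
        k=cv2.findContours(cv2.resize(b.astype(np.uint8),None,fx=4,fy=4,interpolation=cv2.INTER_NEAREST),0,1)[0]
        cv2.drawContours(v,k,-1,(0,255,0),1);x,y,w,h=cv2.boundingRect(b.astype(np.uint8));L.append((x+w/2-.5,y+h/2-.5));print(s,ce.round(1),L[-1],ar,w,h)
    C.append(L);x0=4*(S[0][0]-20);vis.append(v[640:840,x0:x0+800])
cv2.imwrite("pics/holes1.png",np.vstack(vis))
for i in range(5): print(i,*tri([W[0][0],W[1][0]],[C[0][i],C[1][i]]))
E
python3 m1.py
```

```text
(413, 200) [416.1 201. ] (415.0, 200.5) 26 9 6
(461, 195) [462.8 197.4] (462.0, 196.5) 53 11 8
(507, 191) [509.2 193.4] (508.0, 192.5) 95 15 12
(549, 188) [553.8 190.1] (552.5, 189.5) 142 20 12
(590, 183) [596.8 186.4] (595.5, 185.5) 202 24 14
(88, 199) [ 85.1 201.2] (85.5, 201.0) 28 8 5
(130, 195) [125.7 197.8] (126.0, 197.5) 41 9 6
(174, 190) [167.7 194. ] (167.5, 193.5) 54 10 8
(219, 186) [211.4 189.8] (212.0, 189.0) 64 11 11
(266, 181) [255.4 184.9] (255.5, 184.5) 66 10 12
0 [0.54605479 0.06338367 0.09304341] [0.3, 0.3]
1 [0.54988354 0.01934662 0.09520454] [0.6, 0.6]
2 [ 0.5539962  -0.02360281  0.0977929 ] [0.7, 0.7]
3 [ 0.55748186 -0.06674549  0.09897075] [0.2, 0.2]
4 [ 0.56185339 -0.10797087  0.10194519] [0.3, 0.3]
```

View pics/holes1.png

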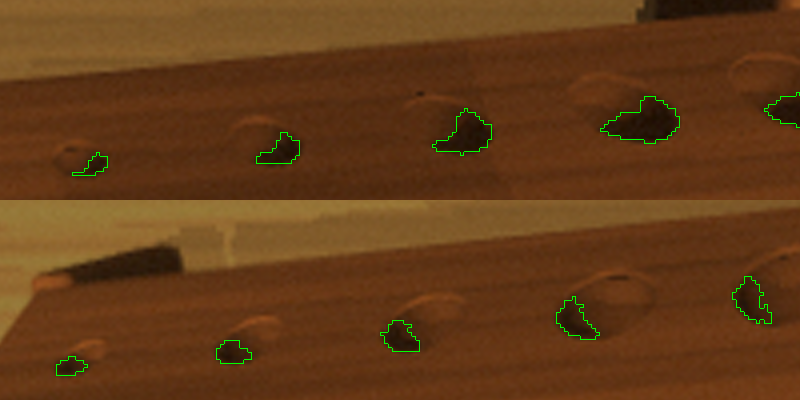

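The zoom shows that my dark mask catches only the shadowed part of each mouth; the rim glints lie up and to the left. I'll use the depth to fit the face plane and its edges, and take the mouths as the pixels lying below that plane.

```bash
cat > m2.py <<'E'
import pickle,sys
from h import *
def cloud(c,d):
    v,u=np.mgrid[:400,:640];o,w=ray(c,np.c_[u.ravel(),v.ravel()]);f=w@c["R"][2]
    return o,w.reshape(400,640,3),o+(w*(d.ravel()/f)[:,None]).reshape(400,640,3) if 0 else (o+w*(d.ravel()/f)[:,None]).reshape(400,640,3)
def face(n,c0=np.array([.554,-.02])):
    c,p,d=pickle.load(open(f"pics/{n}.pkl","rb"));o,w,X=cloud(c,d)
    nx=np.array([np.cos(.09),np.sin(.09),0]);ny=np.array([-nx[1],nx[0],0])
    ok=(d>0)&(X[...,2]>.05)&(X[...,2]<.125)&(np.abs((X[...,:2]-c0)@ny[:2])<.12)
    # initial plane 30deg slope, then refine
    N=np.array([.866*nx[0],.866*nx[1],.5]);
    s=X[ok]@N;k=np.histogram(s,60);off=k[1][k[0].argmax()]+.001
    for t in(.008,.004,.003,.003):
        m=ok&(np.abs(X@N-off)<t);q=X[m];ce=q.mean(0);N=np.linalg.svd(q-ce,full_matrices=False)[2][2];N*=np.sign(N[2]);off=ce@N
    print(n,"N",N.round(4),"elev",np.degrees(np.arcsin(N[2])).round(2),"yaw",np.degrees(np.arctan2(N[1],N[0])).round(2),"off",off.round(4),"rms",np.std(q@N).round(5),m.sum())
    Y=np.cross([0,0,1],N);Y/=np.linalg.norm(Y);Xd=np.cross(Y,N)
    return c,p,d,o,w,X,m,N,off,Y,Xd
if __name__=="__main__":
  for n in sys.argv[1:]:
    c,p,d,o,w,X,m,N,off,Y,Xd=face(n)
    q=X[m];a=q@Y;b=q@Xd
    print(" row extent",np.percentile(a,[.2,99.8]).round(4)," slope extent",np.percentile(b,[1,99]).round(4), "mid", (N*off+Y*np.mean(np.percentile(a,[.2,99.8]))+Xd*np.mean(np.percentile(b,[1,99]))).round(4))
    t=(off-o@N)/(w@N);P=o+w*t[...,None];A=P@Y;B=P@Xd   # rays cast on face plane
    deep=(d>0)&(X@N<off-.004)&(A>np.percentile(a,.2)+.01)&(A<np.percentile(a,99.8)-.01)&(np.abs(B-np.mean(np.percentile(b,[1,99])))<.02)
    k,l,st,ce=cv2.connectedComponentsWithStats(deep.astype(np.uint8))
    for i in range(1,k):
        if st[i,4]>15:
            aa=A[l==i];bb=B[l==i];C=[(aa.max()+aa.min())/2,(bb.max()+bb.min())/2]
            print("  px",ce[i].round(0),st[i,4],"w",(np.ptp(aa)*1e3).round(1),"h",(np.ptp(bb)*1e3).round(1),"a,b",np.round(C,4),"X",(N*off+Y*C[0]+Xd*C[1]).round(4))
E
python3 m2.py w1 w2
```

```text
w1 N [0.8589 0.0762 0.5064] elev 30.42 yaw 5.07 off 0.519 rms 0.00074 9986
 row extent [-0.1883  0.0434]  slope extent [0.1718 0.2316] mid [ 0.5539 -0.0236  0.0889]
  px [590. 184.] 281 w 23.9 h 21.9 a,b [-0.1619  0.2004] X [ 0.5612 -0.1127  0.09  ]
  px [548. 188.] 218 w 18.8 h 19.3 a,b [-0.1171  0.1999] X [ 0.557  -0.0682  0.0905]
  px [503. 192.] 152 w 16.6 h 15.7 a,b [-0.0721  0.2001] X [ 0.5531 -0.0233  0.0903]
  px [458. 197.] 97 w 12.6 h 12.3 a,b [-0.0278  0.2001] X [0.5492 0.0209 0.0903]
  px [412. 201.] 49 w 9.3 h 8.2 a,b [0.0169 0.2   ] X [0.5452 0.0654 0.0903]
w2 N [0.8582 0.0739 0.508 ] elev 30.53 yaw 4.92 off 0.5189 rms 0.00073 9158
 row extent [-0.1871  0.0447]  slope extent [0.1726 0.2327] mid [ 0.554  -0.0237  0.089 ]
  px [266. 183.] 331 w 25.4 h 22.6 a,b [-0.1637  0.2006] X [ 0.5609 -0.116   0.0908]
  px [220. 187.] 216 w 20.1 h 18.3 a,b [-0.1193  0.2006] X [ 0.5571 -0.0717  0.0908]
  px [175. 192.] 129 w 16.6 h 15.2 a,b [-0.0742  0.201 ] X [ 0.5534 -0.0268  0.0904]
  px [131. 196.] 65 w 10.9 h 9.8 a,b [-0.0306  0.2003] X [0.5493 0.0166 0.091 ]
  px [ 89. 201.] 21 w 5.9 h 6.5 a,b [0.0143 0.2005] X [0.5456 0.0613 0.0909]
```

```bash
cat > m3.py <<'E'
import sys
from m2 import *
def punch(n,ctr):
    c,p,d=pickle.load(open(f"pics/{n}.pkl","rb"));o,w,X=cloud(c,d)
    near=(np.hypot(X[...,0]-ctr[0],X[...,1]-ctr[1])<.09)&(d>0)
    sh=near&(X[...,2]>.006)&(X[...,2]<.045)
    b,ce,ar=blob(sh,proj(c,[*ctr,.015])[0]);
    top=b&(X[...,2]>.0265)&(p.max(2)<120);
    k,l,st,_=cv2.connectedComponentsWithStats(top.astype(np.uint8));top=l==(1+st[1:,4].argmax())
    q=X[top];z=np.median(q[:,2]);P=plane(c,np.argwhere(top)[:,::-1],z)[:,:2]
    (cx,cy),(w1,h1),ang=cv2.minAreaRect((P*1000).astype(np.float32))
    box=cv2.boxPoints(((cx,cy),(w1,h1),ang));e=[box[1]-box[0],box[2]-box[1]];e=max(e,key=np.linalg.norm);e/=np.linalg.norm(e)
    pts=X[b][:,:2];ctrh=np.array([cx,cy])/1e3
    s=(pts-ctrh)@e; e=e*(1 if s.max()>-s.min() else -1);s=(pts-ctrh)@e
    sel=(s>.037)&(s<.066);t=(pts-ctrh)@np.array([-e[1],e[0]])
    print(n,"topz",z.round(4),"handle c",ctrh.round(4),"size",round(w1,1),round(h1,1),"tip yaw",np.degrees(np.arctan2(e[1],e[0])).round(2),"s ext",s.min().round(4),s.max().round(4),"shank zmax",np.percentile(X[b][:,2][sel],95).round(4),"lat width",np.ptp(t[sel]).round(4),"lat centre",((t[sel].max()+t[sel].min())/2).round(4))
    print(" shoulder",(ctrh+e*.032).round(4))
if __name__=="__main__":
    for a in sys.argv[1:]:
        n,x,y=a.split(",");punch(n,(float(x),float(y)))
E
python3 m3.py w1,.58,.29 w2,.525,-.3
```

```text
w1 topz 0.0303 handle c [0.5935 0.2857] size 30.0 65.2 tip yaw 153.16 s ext -0.0332 0.0747 shank zmax 0.0268 lat width 0.0213 lat centre -0.0003
 shoulder [0.5649 0.3002]
w2 topz 0.0303 handle c [ 0.535  -0.2999] size 65.9 29.8 tip yaw -171.61 s ext -0.0329 0.0736 shank zmax 0.0229 lat width 0.014 lat centre 0.0014
 shoulder [ 0.5034 -0.3045]
```

```bash
cat > go.py <<'E'
# go.py x y z yaw_deg tilt_deg [off]: tool-axes delta so that the point `off` along tool x / z (grasp dx dz) lies at x y z
import sys
from h import *;from bench import r, cams, hand_in
x,y,z,a,t,ox,oz=[float(v) for v in (sys.argv[1:]+["0","0"])[:7]]
a,t=np.radians([a,t]);h=np.array([np.cos(a),np.sin(a),0]);k=np.array([0,0,1.])
X=np.cos(t)*h+np.sin(t)*k;Z=np.sin(t)*h-np.cos(t)*k;R1=np.c_[X,np.cross(Z,X),Z]
o=r.get_obs();R0=Ro.from_rotvec(o["orientation"]).as_matrix()
T=np.array([x,y,z])-R1@[ox,0,oz]
print("tcp target",T.round(4),"delta",(R0.T@(T-o["tcp_pos"])).round(4),"rot",Ro.from_matrix(R0.T@R1).as_rotvec().round(4),"joints",o["joints"].round(2))
E
# grasp point: 2 mm behind handle centre
python3 - <<'E'
import numpy as np
for c,y in(((.535,-.2999),-171.61),((.5935,.2857),153.16)):
    e=np.array([np.cos(np.radians(y)),np.sin(np.radians(y))]);print(np.array(c)-.002*e)
E
python3 go.py .537 -.2996 .17 8.4 0; python3 go.py .537 -.2996 .075 8.4 0
```

```text
[ 0.5369786  -0.29960818]
[0.59528454 0.284797  ]
tcp target [ 0.537  -0.2996  0.17  ] delta [-0.0129  0.1344  0.1335] rot [-0.0011  0.0002 -0.156 ] joints [-0.45  0.4   0.83  1.84 -0.34  1.05 -1.06]
tcp target [ 0.537  -0.2996  0.075 ] delta [-0.0129  0.1345  0.2285] rot [-0.0011  0.0002 -0.156 ] joints [-0.45  0.4   0.83  1.84 -0.34  1.05 -1.06]
```

```bash
python3 drive.py '[{"xyz": [-0.013,0.134,0.134],"turn_vec": [0,0,-0.156]},{"xyz": [-0.013,0.134,0.134],"turn_vec": [0,0,-0.156]},{"xyz": [-0.013,0.134,0.134],"turn_vec": [0,0,-0.156]},{"xyz": [-0.013,0.134,0.134],"turn_vec": [0,0,-0.156]},{"xyz": [-0.013,0.134,0.134],"turn_vec": [0,0,-0.156]}]' .062 40; python3 drive.py '[{},{}]'; python3 go.py .537 -.2996 .075 8.4 0; python3 snap.py w3; python3 m3.py w3,.525,-.3
```

```text
clock: 3.9
tcp_pos: [0.5335, -0.3024, 0.1661]
orientation: [-3.133, -0.222, 0.01]
contact_force: [-1.2, 0.8, 0.4]
grip_width: 0.0621
gripper_force: 0.0
clock: 4.1
tcp_pos: [0.5379, -0.2988, 0.1706]
orientation: [-3.132, -0.231, -0.002]
contact_force: [0.3, 0.8, 0.6]
grip_width: 0.062
gripper_force: 0.0
tcp target [ 0.537  -0.2996  0.075 ] delta [-0.0011  0.0007  0.0956] rot [-0.0006 -0.0016  0.0007] joints [-0.07  0.62  0.66  1.85 -0.5   0.84 -0.58]
[ 0.    -0.005  0.005  0.    -0.001 -0.002  0.003] [-0.07  0.62  0.66  1.85 -0.5   0.84 -0.58]
w3 topz 0.0304 handle c [ 0.5349 -0.3017] size 63.6 29.6 tip yaw -171.38 s ext -0.033 0.0731 shank zmax 0.0229 lat width 0.014 lat centre 0.0
 shoulder [ 0.5033 -0.3065]
```

```bash
python3 drive.py '[{"xyz": [-0.001,0.002,0.05]},{"xyz": [-0.001,0.002,0.08]},{"xyz": [-0.001,0.002,0.095]},{"xyz": [-0.001,0.002,0.095]},{"xyz": [-0.001,0.002,0.095]}]'; python3 drive.py '[{},{},{},{},{}]' .02 50
```

```text
clock: 4.65
tcp_pos: [0.5366, -0.3031, 0.0763]
orientation: [3.132, 0.227, 0.003]
contact_force: [0.8, 0.3, 0.9]
grip_width: 0.062
gripper_force: 0.0
clock: 5.15
tcp_pos: [0.5365, -0.3036, 0.0765]
orientation: [3.133, 0.225, 0.004]
contact_force: [-0.2, 0.5, 7.3]
grip_width: 0.0294
gripper_force: 50.8
```

```bash
python3 drive.py '[{"xyz": [0,0,-0.05]},{"xyz": [0,0,-0.1]},{"xyz": [0,0,-0.15]},{"xyz": [0,0,-0.15]}]'; echo pre80; python3 go.py .6187 .0263 .1285 5 30 -.0733 .0615
```

```text
clock: 5.55
tcp_pos: [0.5381, -0.3058, 0.2322]
orientation: [3.128, 0.224, 0.017]
contact_force: [0.3, -1.6, 0.1]
grip_width: 0.0291
gripper_force: 50.0
pre80
tcp target [0.6513 0.0292 0.2184] delta [ 0.1596 -0.3155  0.0135] rot [-0.0085  0.5128  0.0558] joints [-0.1   0.55  0.72  1.81 -0.44  0.94 -0.62]
```

```bash
python3 drive.py '[{"xyz": [0.05,0,-0.03],"turn_vec": [0,0.13,0.01]},{"xyz": [0.1,-0.02,-0.05],"turn_vec": [0,0.26,0.03]},{"xyz": [0.15,-0.05,-0.05],"turn_vec": [0,0.39,0.05]},{"xyz": [0.16,-0.1,-0.04],"turn_vec": [0,0.51,0.056]},{"xyz": [0.16,-0.1,-0.04],"turn_vec": [0,0.51,0.056]}]'; echo pre80; python3 go.py .6187 .0263 .1285 5 30 -.0733 .0615
```

```text
clock: 6.05
tcp_pos: [0.6786, -0.1755, 0.2628]
orientation: [-2.997, -0.134, -0.779]
contact_force: [-1.0, 0.3, -0.8]
grip_width: 0.0292
gripper_force: 49.9
pre80
tcp target [0.6513 0.0292 0.2184] delta [-0.0305 -0.2055  0.0383] rot [-0.0201  0.014  -0.0033] joints [-0.15  0.45  0.49  1.87 -0.84  0.53 -0.56]
```

```bash
python3 drive.py '[{"xyz": [-0.01,-0.05,0]},{"xyz": [-0.03,-0.1,0.01]},{"xyz": [-0.03,-0.15,0.02]},{"xyz": [-0.03,-0.205,0.038]},{"xyz": [-0.03,-0.205,0.038],"turn_vec": [-0.02,0.014,0]}]' >/dev/null;python3 drive.py '[{},{},{}]'; echo pre; python3 go.py .6187 .0263 .1285 5 30 -.0733 .0615; python3 snap.py w4
python3 - <<'E'
from h import *;from bench import r, cams, hand_in
p,d=cams.grab_frame("scene");cv2.imwrite("pics/s4.png",cv2.resize(p[110:260,220:380],None,fx=4,fy=4,interpolation=cv2.INTER_CUBIC))
E
```

```text
clock: 6.85
tcp_pos: [0.6535, 0.0205, 0.2204]
orientation: [-3.016, -0.118, -0.81]
contact_force: [0.2, 0.4, -1.2]
grip_width: 0.0289
gripper_force: 49.9
pre
tcp target [0.6513 0.0292 0.2184] delta [-0.0023 -0.0088  0.0009] rot [ 0.0085 -0.0006 -0.0068] joints [-0.58  0.43  0.55  2.04 -0.8   0.27 -0.89]
[ 0.003 -0.001 -0.004 -0.002  0.001 -0.    -0.003] [-0.58  0.43  0.55  2.04 -0.8   0.27 -0.89]
```

View pics/w4.png

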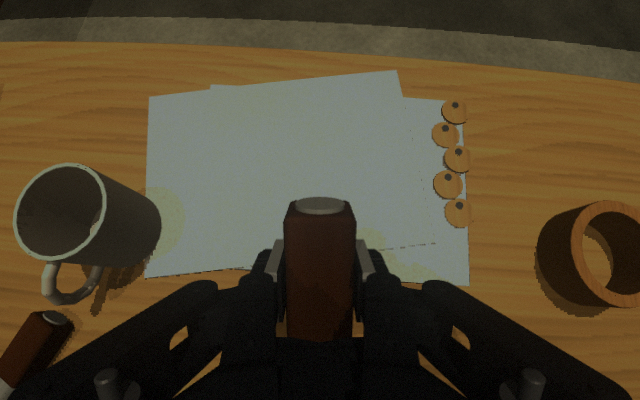

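The handle is gripped squarely, with the cap towards the camera at (322,205). Joint 6 is close to its lower limit, so I'll approach in steps and watch it.

```bash
python3 go.py .5800 .0230 .1060 5 30 -.0733 .0615; python3 drive.py '[{"xyz": [-0.02,-0.009,0],"turn_vec": [0.008,0,-0.007]},{"xyz": [-0.04,-0.009,0.0005],"turn_vec": [0.008,0,-0.007]},{"xyz": [-0.047,-0.009,0.001],"turn_vec": [0.008,0,-0.007]},{"xyz": [-0.047,-0.009,0.001],"turn_vec": [0.008,0,-0.007]},{"xyz": [-0.047,-0.009,0.001],"turn_vec": [0.008,0,-0.007]}]'; python3 go.py .5800 .0230 .1060 5 30 -.0733 .0615
```

```text
tcp target [0.6126 0.0259 0.1959] delta [-0.0473 -0.0086  0.001 ] rot [ 0.0083 -0.0008 -0.0071] joints [-0.58  0.43  0.55  2.04 -0.8   0.27 -0.89]
clock: 7.45
tcp_pos: [0.6133, 0.0275, 0.1962]
orientation: [-3.009, -0.133, -0.808]
contact_force: [0.7, -0.1, -0.5]
grip_width: 0.0291
gripper_force: 49.9
tcp target [0.6126 0.0259 0.1959] delta [-0.0009  0.0016 -0.0002] rot [-0.0006 -0.0012  0.0012] joints [-0.54  0.4   0.47  2.14 -0.94  0.18 -0.74]
```

View pics/s4.png

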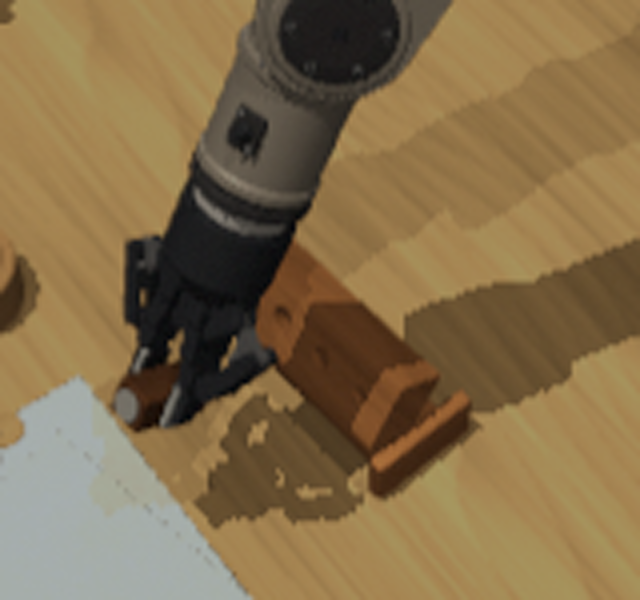

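The picture shows the gripper holding the punch in front of the holder face, with nothing touching. I'll try another 28 mm, still outside the mouth, to see whether the pose still tracks at the joint 6 limit.

```bash
python3 drive.py '[{"xyz": [-0.01,0.0015,0],"turn_vec": [0,-0.001,0.001]},{"xyz": [-0.02,0.0015,0],"turn_vec": [0,-0.001,0.001]},{"xyz": [-0.029,0.0015,0],"turn_vec": [0,-0.001,0.001]},{"xyz": [-0.029,0.0015,0],"turn_vec": [0,-0.001,0.001]},{"xyz": [-0.029,0.0015,0],"turn_vec": [0,-0.001,0.001]}]'; python3 go.py .5558 .0208 .0920 5 30 -.0733 .0615
```

```text
clock: 7.95
tcp_pos: [0.5887, 0.0247, 0.1816]
orientation: [-3.009, -0.134, -0.807]
contact_force: [-0.1, -0.2, -0.8]
grip_width: 0.0292
gripper_force: 49.9
tcp target [0.5884 0.0237 0.1819] delta [-0.0002  0.0011 -0.0004] rot [-0.0013 -0.0002  0.0015] joints [-0.6   0.41  0.53  2.21 -1.32  0.17 -0.37]
```

Joints 5 and 6 are now at their limits, so this wrist tilt can't finish the insertion. I'll back out, lay the punch flat in the free area, and regrip with the tool leaning 20° the other way. The final tool tilt is then only 10°.

```bash
python3 drive.py '[{"xyz": [0.04,0,0]},{"xyz": [0.08,0,0]},{"xyz": [0.08,0,0]}]' >/dev/null; python3 go.py .62 .17 .20 5 0
```

```text
tcp target [0.62 0.17 0.2 ] delta [-0.0388 -0.1411  0.0063] rot [ 0.0013 -0.5312  0.0051] joints [-0.76  0.51  0.8   2.03 -1.09  0.37 -0.64]
```

```bash
python3 drive.py '[{"xyz": [0,-0.04,0],"turn_vec": [0,-0.14,0]},{"xyz": [0,-0.08,0],"turn_vec": [0,-0.28,0]},{"xyz": [-0.02,-0.12,0],"turn_vec": [0,-0.42,0]},{"xyz": [-0.039,-0.141,0.006],"turn_vec": [0,-0.53,0.005]},{"xyz": [-0.039,-0.141,0.006],"turn_vec": [0,-0.53,0.005]}]' >/dev/null;python3 drive.py '[{},{}]'; python3 go.py .62 .17 .0770 5 0
```

```text
clock: 8.95
tcp_pos: [0.614, 0.1666, 0.1971]
orientation: [-3.138, -0.129, 0.008]
contact_force: [-0.9, -0.2, -0.6]
grip_width: 0.0292
gripper_force: 49.9
tcp target [0.62  0.17  0.077] delta [ 0.0068 -0.0027  0.12  ] rot [-0.0011  0.0052 -0.0053] joints [-1.02  0.77  1.01  1.79 -0.75  1.03 -1.21]
```

```bash
python3 drive.py '[{"xyz": [0,0,0.05],"turn_vec": [0,0.005,-0.005]},{"xyz": [0,0,0.09],"turn_vec": [0,0.005,-0.005]},{"xyz": [0,0,0.11],"turn_vec": [0,0.005,-0.005]},{"xyz": [0,0,0.12],"turn_vec": [0,0.005,-0.005]},{"xyz": [0,0,0.12],"turn_vec": [0,0.005,-0.005]}]';python3 drive.py '[{},{},{}]' .06; python3 drive.py '[{"xyz": [0,0,-0.05]},{"xyz": [0,0,-0.08]},{"xyz": [0,0,-0.08]},{"xyz": [0,0,-0.08]}]' ; python3 snap.py w5; python3 m3.py w5,.59,.167
python3 - <<'E'
from bench import r, cams, hand_in;print(r.get_obs()["joints"].round(2))
E
```

```text
clock: 9.45
tcp_pos: [0.6134, 0.1677, 0.0775]
orientation: [-3.137, -0.138, 0.002]
contact_force: [0.5, -0.6, -0.5]
grip_width: 0.029
gripper_force: 50.9
clock: 9.75
tcp_pos: [0.6133, 0.1689, 0.0773]
orientation: [-3.136, -0.141, 0.001]
contact_force: [0.2, -0.1, 0.8]
grip_width: 0.0599
gripper_force: 0.0
clock: 10.15
tcp_pos: [0.6132, 0.169, 0.1572]
orientation: [-3.136, -0.141, 0.001]
contact_force: [-0.2, -1.0, -0.1]
grip_width: 0.0597
gripper_force: 0.0
[ 0.007  0.018 -0.018  0.012 -0.001 -0.001 -0.   ] [-1.    0.81  0.95  1.81 -0.8   0.97 -1.17]
w5 topz 0.0304 handle c [0.612  0.1685] size 63.6 29.5 tip yaw -175.54 s ext -0.033 0.073 shank zmax 0.0227 lat width 0.0136 lat centre 0.0002
 shoulder [0.5801 0.166 ]
[-1.    0.81  0.95  1.81 -0.8   0.97 -1.17]
```

```bash
python3 go.py .614 .1687 .085 4.6 -20 0 .054; python3 drive.py '[{"turn_vec": [0,-0.14,0]},{"turn_vec": [0,-0.28,0]},{"xyz": [0.01,0,0],"turn_vec": [0,-0.35,0]},{"xyz": [0.02,0,0],"turn_vec": [0,-0.35,0]},{"xyz": [0.02,0,0],"turn_vec": [0,-0.35,0]}]' >/dev/null; python3 drive.py '[{}]'; python3 go.py .614 .1687 .0245 4.6 -20 0 .054
```

```text
tcp target [0.6324 0.1702 0.1357] delta [0.0199 0.0007 0.0204] rot [-0.0006 -0.3465  0.0101] joints [-1.    0.81  0.95  1.81 -0.8   0.97 -1.17]
clock: 10.8
tcp_pos: [0.6323, 0.1702, 0.1558]
orientation: [3.076, 0.138, -0.547]
contact_force: [-1.9, 0.8, -0.4]
grip_width: 0.0599
gripper_force: 0.0
tcp target [0.6324 0.1702 0.0752] delta [0.0279 0.0002 0.0756] rot [0.0015 0.0029 0.009 ] joints [-0.84  0.95  0.9   1.53 -0.69  1.4  -1.26]
```

```bash
python3 drive.py '[{"xyz": [0.014,0,0.038],"turn_vec": [0,0,0.009]},{"xyz": [0.022,0,0.06],"turn_vec": [0,0.003,0.009]},{"xyz": [0.028,0,0.075],"turn_vec": [0,0.003,0.009]},{"xyz": [0.028,0,0.075],"turn_vec": [0,0.003,0.009]},{"xyz": [0.028,0,0.075],"turn_vec": [0,0.003,0.009]}]';python3 drive.py '[{},{},{},{},{}]' .02 70
python3 - <<'E'
from h import *;from bench import r, cams, hand_in
o=r.get_obs();R=Ro.from_rotvec(o["orientation"]).as_matrix()
e=np.array([np.cos(np.radians(-175.54)),np.sin(np.radians(-175.54)),0]);c=np.array([.612,.1685,.015])
for k,s in(("tip",.072),("shoulder",.032)):print(k,(R.T@(c+s*e-o["tcp_pos"])).round(4))
print(o["joints"].round(2))
E
python3 drive.py '[{"xyz": [-0.02,0,-0.046]},{"xyz": [-0.04,0,-0.09]},{"xyz": [-0.04,0,-0.09]}]'
```

```text
clock: 11.3
tcp_pos: [0.6333, 0.1706, 0.0772]
orientation: [3.076, 0.125, -0.541]
contact_force: [0.8, -0.1, 0.3]
grip_width: 0.0605
gripper_force: 0.0
clock: 11.8
tcp_pos: [0.6342, 0.1707, 0.0779]
orientation: [3.077, 0.125, -0.539]
contact_force: [0.4, 1.0, 6.5]
grip_width: 0.0288
gripper_force: 70.9
tip [-0.0672  0.0001  0.0912]
shoulder [-0.0296  0.0002  0.0776]
[-0.82  1.04  0.85  1.55 -0.76  1.3  -1.24]
clock: 12.1
tcp_pos: [0.6291, 0.1694, 0.1814]
orientation: [3.08, 0.124, -0.528]
contact_force: [0.4, -0.0, -1.1]
grip_width: 0.0287
gripper_force: 69.9
```

```bash
python3 go.py .6187 .0263 .1285 5 10 -.0672 .0912
```

```text
tcp target [0.6689 0.0307 0.23  ] delta [ 0.0106  0.1415 -0.0552] rot [-2.000e-04  5.141e-01 -6.700e-03] joints [-0.86  0.91  0.92  1.54 -0.68  1.42 -1.27]
```

```bash
python3 drive.py '[{"xyz": [0.02,0,-0.04],"turn_vec": [0,0.14,0]},{"xyz": [0.03,0.03,-0.055],"turn_vec": [0,0.28,0]},{"xyz": [0.02,0.08,-0.055],"turn_vec": [0,0.42,0]},{"xyz": [0.0106,0.12,-0.055],"turn_vec": [0,0.514,-0.007]},{"xyz": [0.0106,0.1415,-0.055],"turn_vec": [0,0.514,-0.007]}]' >/dev/null; python3 drive.py '[{},{},{}]'; python3 go.py .5842 .0233 .1085 5 10 -.0672 .0912
python3 - <<'E'
from h import *;from bench import r, cams, hand_in
p,d=cams.grab_frame("scene");cv2.imwrite("pics/s6.png",cv2.resize(p[110:260,220:380],None,fx=4,fy=4,interpolation=cv2.INTER_CUBIC))
E
```

```text
clock: 12.9
tcp_pos: [0.6669, 0.0335, 0.2223]
orientation: [-3.12, -0.141, -0.257]
contact_force: [-0.6, -0.1, -1.0]
grip_width: 0.029
gripper_force: 69.9
tcp target [0.6344 0.0277 0.21  ] delta [-0.0345  0.0029  0.0068] rot [-0.0006  0.0104  0.0033] joints [-0.81  0.7   0.99  1.8  -0.79  0.89 -0.97]
```

```bash
python3 drive.py '[{"xyz": [-0.0345,0.003,0.007],"turn_vec": [0,0.0104,0.003]},{"xyz": [-0.05,0.003,0.013],"turn_vec": [0,0.0104,0.003]},{"xyz": [-0.067,0.003,0.0188],"turn_vec": [0,0.0104,0.003]},{"xyz": [-0.067,0.003,0.0188],"turn_vec": [0,0.0104,0.003]},{"xyz": [-0.067,0.003,0.0188],"turn_vec": [0,0.0104,0.003]}]';  python3 go.py .5540 .0207 .0910 5 10 -.0672 .0912
python3 - <<'E'
from h import *;from bench import r, cams, hand_in
for n,(a,b,c,d) in dict(scene=(130,230,230,350),top=(130,230,270,410)).items():
    p,_=cams.grab_frame(n);cv2.imwrite(f"pics/{n}7.png",p)
a=cv2.imread("pics/scene7.png")[140:220,240:340];b=cv2.imread("pics/top7.png")[140:220,290:390]
cv2.imwrite("pics/c7.png",cv2.resize(np.hstack([a,b]),None,fx=4,fy=4,interpolation=cv2.INTER_CUBIC))
E
python3 snap.py w7
```

```text
clock: 13.45
tcp_pos: [0.6049, 0.0242, 0.1934]
orientation: [-3.119, -0.135, -0.274]
contact_force: [-0.4, -0.4, -0.9]
grip_width: 0.0288
gripper_force: 69.9
tcp target [0.6042 0.0251 0.1925] delta [-0.0008 -0.001   0.0008] rot [ 0.0002 -0.001  -0.0005] joints [-0.85  0.64  0.98  1.98 -0.82  0.76 -0.9 ]
[ 0.004 -0.001  0.003  0.007  0.002 -0.001  0.002] [-0.85  0.64  0.98  1.98 -0.82  0.76 -0.9 ]
```

View pics/c7.png

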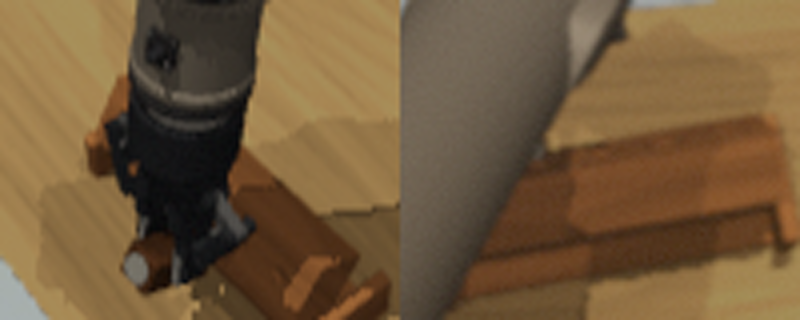

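The crops show the gripper hiding the mouth, with the handle in line with the face. I'll feel my way in with the force reading.

```bash
python3 drive.py '[{"xyz": [-0.003,-0.001,0.002]},{"xyz": [-0.006,-0.001,0.003]},{"xyz": [-0.0085,-0.001,0.004]},{"xyz": [-0.0115,-0.001,0.005]},{"xyz": [-0.0115,-0.001,0.005]}]';  python3 go.py .5454 .0199 .086 5 10 -.0672 .0912
```

```text
clock: 14.1
tcp_pos: [0.5932, 0.0229, 0.1861]
orientation: [-3.12, -0.132, -0.273]
contact_force: [0.1, -1.0, -4.6]
grip_width: 0.0285
gripper_force: 69.7
tcp target [0.5956 0.0243 0.1875] delta [ 0.0027 -0.0012 -0.0009] rot [ 0.0008 -0.0003 -0.0023] joints [-0.85  0.63  0.97  2.01 -0.83  0.73 -0.89]
```

```bash
python3 drive.py '[{"xyz": [-0.003,-0.001,0.001]},{"xyz": [-0.006,-0.001,0.002]},{"xyz": [-0.0094,-0.001,0.003]},{"xyz": [-0.0094,-0.001,0.003]},{"xyz": [-0.0094,-0.001,0.003]}]'; python3 drive.py '[{"xyz": [-0.003,0,0.001]},{"xyz": [-0.006,0,0.002]},{"xyz": [-0.0094,0,0.0034]},{"xyz": [-0.0094,0,0.0034]},{"xyz": [-0.0094,0,0.0034]}]';   python3 go.py .5152 .0173 .0685 5 10 -.0672 .0912
```

```text
clock: 14.6
tcp_pos: [0.5856, 0.0225, 0.1821]
orientation: [-3.121, -0.132, -0.278]
contact_force: [4.3, -2.8, -4.7]
grip_width: 0.0288
gripper_force: 69.6
clock: 15.1
tcp_pos: [0.5772, 0.0218, 0.1772]
orientation: [-3.121, -0.132, -0.279]
contact_force: [5.4, -3.3, -3.8]
grip_width: 0.0286
gripper_force: 69.6
tcp target [0.5654 0.0217 0.17  ] delta [-0.0129 -0.0009  0.005 ] rot [ 0.0028 -0.0035 -0.0024] joints [-0.86  0.61  0.96  2.05 -0.84  0.69 -0.87]
```

```bash
python3 drive.py '[{"xyz": [-0.004,0,0.0018]},{"xyz": [-0.007,0,0.003]},{"xyz": [-0.0105,0,0.0045]},{"xyz": [-0.0105,0,0.0045]}]'; python3 drive.py '[{"xyz": [-0.003,0,0.001]},{"xyz": [-0.005,0,0.002]},{"xyz": [-0.007,0,0.0027]},{"xyz": [-0.007,0,0.0027]}]';   python3 go.py .5152 .0173 .0685 5 10 -.0672 .0912
```

```text
clock: 15.5
tcp_pos: [0.5668, 0.0208, 0.1707]
orientation: [-3.121, -0.132, -0.276]
contact_force: [2.2, -3.6, -2.5]
grip_width: 0.0287
gripper_force: 69.8
clock: 15.9
tcp_pos: [0.566, 0.0207, 0.1705]
orientation: [-3.119, -0.132, -0.295]
contact_force: [10.9, -1.2, 11.5]
grip_width: 0.0288
gripper_force: 71.5
tcp target [0.5654 0.0217 0.17  ] delta [-0.0006 -0.001   0.0004] rot [ 0.0025 -0.0137 -0.0027] joints [-0.86  0.6   0.95  2.09 -0.86  0.65 -0.84]
```

```bash
python3 drive.py '[{"xyz": [-0.003,0,0.001]},{"xyz": [-0.004,0,0.0015]},{"xyz": [-0.004,0,0.0015]}]'; python3 drive.py '[{},{},{}]' .062; python3 drive.py '[{"xyz": [0,0,-0.04]},{"xyz": [0,0,-0.08]},{"xyz": [0,0,-0.12]},{"xyz": [0.0,-0.05,-0.14]},{"xyz": [0.0,-0.1,-0.14]}]'; python3 go.py .56 .06 .304 0 0
```

```text
clock: 16.2
tcp_pos: [0.5655, 0.0207, 0.1704]
orientation: [-3.118, -0.132, -0.305]
contact_force: [13.2, -0.4, 20.0]
grip_width: 0.0289
gripper_force: 72.4
clock: 16.5
tcp_pos: [0.5553, 0.0214, 0.1637]
orientation: [-3.119, -0.133, -0.269]
contact_force: [-0.7, 0.9, -0.3]
grip_width: 0.0621
gripper_force: 0.0
clock: 17.0
tcp_pos: [0.5241, 0.1144, 0.3043]
orientation: [-3.117, -0.125, -0.277]
contact_force: [0.8, 0.5, -0.5]
grip_width: 0.0618
gripper_force: 0.0
tcp target [0.56  0.06  0.304] delta [0.0309 0.0571 0.0057] rot [-0.0097 -0.1773  0.0801] joints [-1.37  0.45  1.34  2.04 -0.58  0.89 -1.23]
```

```bash
python3 go.py .5953 .2848 .20 -26.8 0; python3 drive.py '[{"xyz": [0.03,-0.04,0],"turn_vec": [0,-0.1,0.1]},{"xyz": [0.06,-0.08,0.02],"turn_vec": [0,-0.177,0.2]},{"xyz": [0.085,-0.12,0.05],"turn_vec": [0,-0.177,0.35]},{"xyz": [0.085,-0.16,0.07],"turn_vec": [0,-0.177,0.5]},{"xyz": [0.085,-0.16,0.07],"turn_vec": [0,-0.177,0.6]}]'; python3 go.py .5953 .2848 .20 -26.8 0
```

```text
tcp target [0.5953 0.2848 0.2   ] delta [ 0.0649 -0.1638  0.118 ] rot [-0.0511 -0.1723  0.5466] joints [-1.37  0.45  1.34  2.04 -0.58  0.89 -1.23]
clock: 17.5
tcp_pos: [0.6039, 0.29, 0.2421]
orientation: [-2.994, 0.778, 0.026]
contact_force: [-0.5, 0.6, -0.1]
grip_width: 0.062
gripper_force: 0.0
tcp target [0.5953 0.2848 0.2   ] delta [-0.0038  0.0105  0.0418] rot [-0.0433  0.0276 -0.0405] joints [-1.23  0.85  1.18  1.69 -0.89  1.21 -1.89]
```

```bash
python3 drive.py '[{"xyz": [-0.004,0.01,0.042],"turn_vec": [-0.043,0.028,-0.04]},{"xyz": [-0.004,0.01,0.042],"turn_vec": [-0.043,0.028,-0.04]},{"xyz": [-0.004,0.01,0.042],"turn_vec": [-0.043,0.028,-0.04]},{"xyz": [-0.004,0.01,0.042],"turn_vec": [-0.043,0.028,-0.04]}]'; python3 snap.py w8; python3 m3.py w8,.58,.29;python3 go.py .5953 .2848 .0765 -26.8 0
```

```text
clock: 17.9
tcp_pos: [0.5985, 0.2775, 0.2074]
orientation: [-3.05, 0.736, -0.014]
contact_force: [-0.3, -0.4, 0.3]
grip_width: 0.0616
gripper_force: 0.0
[ 0.001 -0.003  0.    -0.    -0.001 -0.004  0.001] [-1.23  0.88  1.16  1.73 -0.89  1.14 -1.84]
w8 topz 0.0304 handle c [0.5934 0.2871] size 29.6 67.5 tip yaw 153.6 s ext -0.0333 0.0726 shank zmax 0.0268 lat width 0.0217 lat centre -0.0002
 shoulder [0.5647 0.3013]
tcp target [0.5953 0.2848 0.0765] delta [-0.0074 -0.0041  0.1311] rot [-0.0068 -0.0082 -0.0059] joints [-1.23  0.88  1.16  1.73 -0.89  1.14 -1.84]
```

View pics/w8.png

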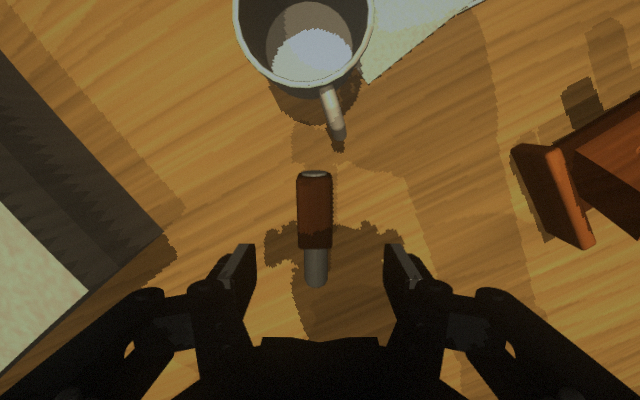

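The large punch is at (314,230), pointing down in the picture, and the mug handle's end is at (338,140), just beyond the cap. I'll check the clearance there.

```bash
python3 - <<'E'
from m2 import *
c,p,d=pickle.load(open("pics/w8.pkl","rb"));o,w,X=cloud(c,d)
m=np.zeros(d.shape,bool);m[0:160,230:380]=True;m&=(d>0)&(X[...,2]>.012)
e=np.array([np.cos(np.radians(-26.6)),np.sin(np.radians(-26.6))]);f=np.array([e[1],-e[0]])
q=X[m];s=(q[:,:2]-[.5953,.2858])@e;t=(q[:,:2]-[.5953,.2858])@f
for a,b in((.012,.05),(.05,.075),(.075,.12)):
    k=(q[:,2]>a)&(q[:,2]<b)&(np.abs(t)<.06);i=np.argmin(np.where(k,s,9));print(a,b,s[i].round(4),t[i].round(4),q[i].round(3))
E
python3 go.py .5953 .2858 .0765 -26.6 0;python3 go.py .5953 .2858 .0245 -26.6 -20 0 .054
```

```text
0.012 0.05 0.0629 0.0141 [0.645 0.245 0.044]
0.05 0.075 0.0592 0.0194 [0.64  0.242 0.056]
0.075 0.12 0.0698 0.0156 [0.651 0.241 0.075]
tcp target [0.5953 0.2858 0.0765] delta [-0.0079 -0.005   0.1311] rot [-0.0068 -0.0082 -0.0094] joints [-1.23  0.88  1.16  1.73 -0.89  1.14 -1.84]
tcp target [0.6118 0.2775 0.0752] delta [ 0.0106 -0.0051  0.1325] rot [-0.0084 -0.3573 -0.0081] joints [-1.23  0.88  1.16  1.73 -0.89  1.14 -1.84]
```

```bash
python3 drive.py '[{"xyz": [-0.008,-0.005,0.04],"turn_vec": [0,-0.008,-0.009]},{"xyz": [-0.008,-0.005,0.08],"turn_vec": [-0.007,-0.008,-0.009]},{"xyz": [-0.008,-0.005,0.115],"turn_vec": [-0.007,-0.008,-0.009]},{"xyz": [-0.008,-0.005,0.131],"turn_vec": [-0.007,-0.008,-0.009]},{"xyz": [-0.008,-0.005,0.131],"turn_vec": [-0.007,-0.008,-0.009]}]'; python3 drive.py '[{},{},{},{},{}]' .02 50;  python3 drive.py '[{"xyz": [0,0,-0.03]},{"xyz": [0,0,-0.06]},{"xyz": [0,0,-0.06]}]'; python3 go.py .60 .165 .125 5 0
```

```text
clock: 18.45
tcp_pos: [0.5937, 0.2858, 0.0739]
orientation: [3.055, -0.721, -0.005]
contact_force: [-0.4, 0.3, 0.8]
grip_width: 0.062
gripper_force: 0.0
clock: 18.95
tcp_pos: [0.5954, 0.2864, 0.0772]
orientation: [3.058, -0.721, 0.003]
contact_force: [-0.6, -0.5, 7.9]
grip_width: 0.0292
gripper_force: 51.3
clock: 19.25
tcp_pos: [0.5965, 0.2864, 0.1397]
orientation: [-3.056, 0.721, -0.007]
contact_force: [-0.1, -0.5, -1.0]
grip_width: 0.0288
gripper_force: 50.3
tcp target [0.6   0.165 0.125] delta [0.0573 0.1071 0.0146] rot [-0.0017 -0.0047 -0.5507] joints [-1.21  0.95  1.08  1.76 -0.97  1.06 -1.8 ]
```

```bash
python3 drive.py '[{"xyz": [0,0,-0.045]},{"xyz": [0.02,0.04,-0.045],"turn_vec": [0,0,-0.14]},{"xyz": [0.04,0.075,-0.045],"turn_vec": [0,0,-0.28]},{"xyz": [0.057,0.107,-0.03],"turn_vec": [0,0,-0.42]},{"xyz": [0.057,0.107,0.0],"turn_vec": [0,0,-0.55]}]' >/dev/null; python3 drive.py '[{"xyz": [0,0,0.01]},{"xyz": [0,0,0.01]},{"xyz": [0,0,0.01]}]'; python3 go.py .60 .165 .0775 5 0
```

```text
clock: 20.05
tcp_pos: [0.5977, 0.1663, 0.1253]
orientation: [3.137, 0.135, -0.003]
contact_force: [-0.2, -0.4, -0.4]
grip_width: 0.0293
gripper_force: 50.2
tcp target [0.6    0.165  0.0775] delta [0.0023 0.0014 0.0478] rot [ 0.0018  0.0017 -0.0011] joints [-1.    0.84  0.94  1.86 -0.86  0.91 -1.12]
```

```bash
python3 drive.py '[{"xyz": [0,0,0.03]},{"xyz": [0,0,0.043]},{"xyz": [0,0,0.0475]},{"xyz": [0,0,0.0475]}]';python3 drive.py '[{},{},{}]' .062; python3 drive.py '[{"xyz": [0,0,-0.05]},{"xyz": [0,0,-0.08]},{"xyz": [0,0,-0.08]},{"xyz": [0,0,-0.08]}]' ; python3 snap.py w9; python3 m3.py w9,.58,.165; python3 go.py .60 .165 .10 5 -20 0 .054
```

```text
clock: 20.45
tcp_pos: [0.5974, 0.1654, 0.078]
orientation: [3.137, 0.136, -0.003]
contact_force: [0.5, -0.7, -1.2]
grip_width: 0.0289
gripper_force: 50.4
clock: 20.75
tcp_pos: [0.5976, 0.1651, 0.0779]
orientation: [3.137, 0.136, -0.002]
contact_force: [0.3, -0.8, -0.8]
grip_width: 0.0623
gripper_force: 0.0
clock: 21.15
tcp_pos: [0.5976, 0.1654, 0.158]
orientation: [3.138, 0.137, -0.001]
contact_force: [-1.1, 0.5, -0.6]
grip_width: 0.0618
gripper_force: 0.0
[ 0.005  0.016 -0.017  0.009  0.001  0.001 -0.001] [-1.03  0.8   0.99  1.85 -0.82  0.96 -1.15]
w9 topz 0.0304 handle c [0.5946 0.1656] size 66.8 29.6 tip yaw -174.85 s ext -0.0346 0.0719 shank zmax 0.0266 lat width 0.0219 lat centre 0.0001
 shoulder [0.5627 0.1627]
tcp target [0.6184 0.1666 0.1507] delta [0.0214 0.0007 0.0062] rot [ 0.0013 -0.3464 -0.0004] joints [-1.03  0.8   0.99  1.85 -0.82  0.96 -1.15]
```

```bash
python3 drive.py '[{"turn_vec": [0,-0.14,0]},{"turn_vec": [0,-0.28,0]},{"xyz": [0.01,0,0],"turn_vec": [0,-0.345,0]},{"xyz": [0.02,0,0],"turn_vec": [0,-0.345,0]},{"xyz": [0.02,0,0],"turn_vec": [0,-0.345,0]}]' >/dev/null; python3 drive.py '[{}]'; python3 go.py .5966 .1658 .0255 5.1 -20 0 .054
```

```text
clock: 21.8
tcp_pos: [0.6168, 0.1666, 0.1569]
orientation: [3.075, 0.132, -0.539]
contact_force: [-0.5, 0.2, 0.0]
grip_width: 0.0622
gripper_force: 0.0
tcp target [0.615  0.1674 0.0762] delta [ 0.0258 -0.0011  0.0764] rot [ 0.0009 -0.0022 -0.0031] joints [-0.88  0.94  0.93  1.58 -0.71  1.38 -1.24]
```

```bash
python3 drive.py '[{"xyz": [0.013,0,0.038]},{"xyz": [0.02,-0.001,0.06],"turn_vec": [0,0,-0.003]},{"xyz": [0.026,-0.001,0.076],"turn_vec": [0,0,-0.003]},{"xyz": [0.026,-0.001,0.076],"turn_vec": [0,0,-0.003]},{"xyz": [0.026,-0.001,0.076],"turn_vec": [0,0,-0.003]}]';python3 drive.py '[{},{},{},{},{}]' .02 70
python3 - <<'E'
from h import *;from bench import r, cams, hand_in
o=r.get_obs();R=Ro.from_rotvec(o["orientation"]).as_matrix()
e=np.array([np.cos(np.radians(-174.85)),np.sin(np.radians(-174.85)),0]);c=np.array([.5946,.1656,.015])
for k,s in(("tip",.072),("shoulder",.032)):print(k,(R.T@(c+s*e-o["tcp_pos"])).round(4))
E
python3 drive.py '[{"xyz": [-0.02,0,-0.046]},{"xyz": [-0.04,0,-0.1]},{"xyz": [-0.05,0,-0.14]},{"xyz": [-0.05,0,-0.14]}]'
```

```text
clock: 22.3
tcp_pos: [0.616, 0.1675, 0.0779]
orientation: [3.075, 0.138, -0.538]
contact_force: [0.4, -0.2, 0.1]
grip_width: 0.0623
gripper_force: 0.0
clock: 22.8
tcp_pos: [0.6168, 0.1676, 0.0786]
orientation: [3.077, 0.138, -0.536]
contact_force: [0.9, 0.3, 6.3]
grip_width: 0.0286
gripper_force: 70.9
tip [-0.0673  0.      0.0917]
shoulder [-0.0296  0.      0.0782]
clock: 23.2
tcp_pos: [0.6196, 0.1668, 0.2329]
orientation: [3.08, 0.138, -0.522]
contact_force: [0.1, -0.3, -1.1]
grip_width: 0.0283
gripper_force: 69.9
```

```bash
python3 go.py .6265 -.0643 .1985 5 10 -.0673 .0917
```

```text
tcp target [ 0.6767 -0.0599  0.3005] delta [ 0.0123  0.2309 -0.0759] rot [-1.000e-04  5.106e-01  2.100e-03] joints [-0.9   0.86  0.98  1.54 -0.65  1.48 -1.27]
```

```bash
python3 drive.py '[{"xyz": [0.01,0,-0.04],"turn_vec": [0,0.14,0]},{"xyz": [0.02,0.04,-0.07],"turn_vec": [0,0.28,0]},{"xyz": [0.02,0.09,-0.076],"turn_vec": [0,0.42,0]},{"xyz": [0.012,0.14,-0.076],"turn_vec": [0,0.51,0.002]},{"xyz": [0.012,0.19,-0.076],"turn_vec": [0,0.51,0.002]}]' >/dev/null; python3 drive.py '[{"xyz": [0,0.042,0]},{"xyz": [0,0.042,0]},{"xyz": [0,0.042,0]}]'; python3 go.py .6265 -.0643 .1285 5 10 -.0673 .0917;python3 snap.py w10; python3 m2.py w10 | head -2
```

```text
clock: 24.0
tcp_pos: [0.6735, -0.0597, 0.2931]
orientation: [-3.122, -0.132, -0.254]
contact_force: [0.5, 1.5, -1.1]
grip_width: 0.0288
gripper_force: 69.8
tcp target [ 0.6767 -0.0599  0.2305] delta [-0.007   0.0004  0.0623] rot [ 0.0008  0.0119 -0.0026] joints [-0.69  0.64  1.06  1.72 -0.72  1.02 -0.89]
[-0.032  0.006 -0.02  -0.007 -0.001  0.     0.001] [-0.7   0.64  1.06  1.72 -0.72  1.02 -0.89]
w10 N [0.863  0.0767 0.4993] elev 29.95 yaw 5.08 off 0.521 rms 0.00076 1158
 row extent [-0.162   0.0315]  slope extent [0.1682 0.2264] mid [ 0.5535 -0.0163  0.0891]
```

View pics/w10.png

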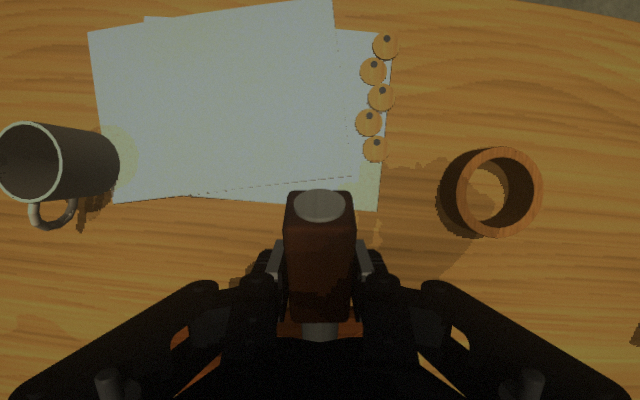

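The punch is held square in the fingers at (320,250), and the fixtures behind it haven't moved. I'll go to just outside the 22 mm hole.

```bash
python3 drive.py '[{"xyz": [-0.007,0,0.04],"turn_vec": [0,0.012,-0.003]},{"xyz": [-0.007,0,0.0623],"turn_vec": [0,0.012,-0.003]},{"xyz": [-0.007,0,0.0623],"turn_vec": [0,0.012,-0.003]},{"xyz": [-0.007,0,0.0623],"turn_vec": [0,0.012,-0.003]}]' ; python3 go.py .5618 -.0690 .0910 5 10 -.0673 .0917
```

```text
clock: 24.45
tcp_pos: [0.6775, -0.0564, 0.2307]
orientation: [-3.12, -0.145, -0.273]
contact_force: [0.0, -0.5, -0.8]
grip_width: 0.0285
gripper_force: 69.8
tcp target [ 0.612  -0.0646  0.193 ] delta [-0.0716  0.0021  0.0257] rot [0.0005 0.0002 0.0059] joints [-0.65  0.7   0.98  1.77 -0.8   0.91 -0.83]
```

```bash
python3 drive.py '[{"xyz": [-0.03,0.002,0.011],"turn_vec": [0,0,0.006]},{"xyz": [-0.055,0.002,0.02],"turn_vec": [0,0,0.006]},{"xyz": [-0.0715,0.002,0.0257],"turn_vec": [0,0,0.006]},{"xyz": [-0.0715,0.002,0.0257],"turn_vec": [0,0,0.006]},{"xyz": [-0.0715,0.002,0.0257],"turn_vec": [0,0,0.006]}]'; python3 drive.py '[{}]'>/dev/null; python3 go.py .5519 -.0698 .0853 5 10 -.0673 .0917
```

```text
clock: 24.95
tcp_pos: [0.6131, -0.0655, 0.1946]
orientation: [-3.119, -0.133, -0.278]
contact_force: [0.5, 0.2, -0.1]
grip_width: 0.0287
gripper_force: 69.8
tcp target [ 0.6021 -0.0654  0.1873] delta [-0.0125 -0.0011  0.005 ] rot [ 0.0011 -0.0034 -0.001 ] joints [-0.67  0.64  0.96  1.95 -0.84  0.78 -0.74]
```

```bash
python3 drive.py '[{"xyz": [-0.003,-0.001,0.0015]},{"xyz": [-0.006,-0.001,0.003]},{"xyz": [-0.009,-0.001,0.004]},{"xyz": [-0.0125,-0.001,0.005]},{"xyz": [-0.0125,-0.001,0.005]}]'; python3 go.py .5432 -.0706 .0803 5 10 -.0673 .0917
```

```text
clock: 25.55
tcp_pos: [0.5998, -0.0666, 0.1857]
orientation: [-3.121, -0.132, -0.273]
contact_force: [0.5, -3.0, -2.5]
grip_width: 0.0288
gripper_force: 69.7
tcp target [ 0.5934 -0.0662  0.1823] delta [-0.0068 -0.0009  0.0022] rot [ 0.0019 -0.0002 -0.0029] joints [-0.67  0.64  0.95  1.98 -0.85  0.75 -0.72]
```

```bash
python3 drive.py '[{"xyz": [-0.003,0.0005,0.001]},{"xyz": [-0.006,0.0005,0.002]},{"xyz": [-0.0094,0.0005,0.0034]},{"xyz": [-0.0094,0.0005,0.0034]},{"xyz": [-0.0094,0.0005,0.0034]}]'; python3 drive.py '[{"xyz": [-0.003,0,0.001]},{"xyz": [-0.006,0,0.002]},{"xyz": [-0.0094,0,0.0034]},{"xyz": [-0.0094,0,0.0034]},{"xyz": [-0.0094,0,0.0034]}]';   python3 go.py .5230 -.0723 .0685 5 10 -.0673 .0917
```

```text
clock: 26.05
tcp_pos: [0.5911, -0.0675, 0.1805]
orientation: [-3.12, -0.132, -0.272]
contact_force: [0.4, -4.0, -2.6]
grip_width: 0.0285
gripper_force: 69.6
clock: 26.55
tcp_pos: [0.5826, -0.0682, 0.1757]
orientation: [-3.12, -0.132, -0.273]
contact_force: [1.9, -4.5, -2.1]
grip_width: 0.029
gripper_force: 69.7
tcp target [ 0.5732 -0.0679  0.1705] delta [-0.0102 -0.0011  0.0035] rot [ 0.0012  0.0002 -0.0025] joints [-0.67  0.62  0.94  2.03 -0.86  0.72 -0.69]
```

```bash
python3 drive.py '[{"xyz": [-0.003,0.0005,0.001]},{"xyz": [-0.006,0.0005,0.002]},{"xyz": [-0.009,0.0005,0.0032]},{"xyz": [-0.009,0.0005,0.0032]}]'; python3 drive.py '[{"xyz": [-0.002,0,0.001]},{"xyz": [-0.004,0,0.0015]},{"xyz": [-0.006,0,0.002]},{"xyz": [-0.006,0,0.002]}]';   python3 go.py .5230 -.0723 .0685 5 10 -.0673 .0917
```

```text
clock: 26.95
tcp_pos: [0.5741, -0.069, 0.1708]
orientation: [-3.12, -0.132, -0.272]
contact_force: [0.9, -3.0, -2.3]
grip_width: 0.0286
gripper_force: 69.8
clock: 27.35
tcp_pos: [0.5729, -0.0691, 0.1702]
orientation: [-3.119, -0.133, -0.286]
contact_force: [10.1, -2.1, 4.6]
grip_width: 0.0283
gripper_force: 70.4
tcp target [ 0.5732 -0.0679  0.1705] delta [ 0.0004 -0.0012 -0.0002] rot [ 0.0015 -0.0081 -0.0017] joints [-0.67  0.61  0.93  2.06 -0.88  0.69 -0.67]
```

Home contact. I'll press once more, release, lift clear and move to a place from which to check both.

```bash
python3 drive.py '[{"xyz": [-0.003,0,0.001]},{"xyz": [-0.006,0,0.002]},{"xyz": [-0.006,0,0.002]}]'; python3 drive.py '[{},{},{}]' .062; python3 drive.py '[{"xyz": [0,0,-0.04]},{"xyz": [0,0,-0.08]},{"xyz": [0,0,-0.12]},{"xyz": [0,0.05,-0.14]},{"xyz": [0,0.1,-0.14]}]'; python3 go.py .56 -.16 .30 5 -10
```

```text
clock: 27.65
tcp_pos: [0.5721, -0.0692, 0.1702]
orientation: [-3.118, -0.134, -0.301]
contact_force: [16.7, 0.9, 13.8]
grip_width: 0.0284
gripper_force: 71.5
clock: 27.95
tcp_pos: [0.5622, -0.0693, 0.1642]
orientation: [-3.119, -0.133, -0.269]
contact_force: [0.3, -0.0, -0.1]
grip_width: 0.0623
gripper_force: 0.0
clock: 28.45
tcp_pos: [0.5488, -0.1652, 0.3045]
orientation: [-3.117, -0.146, -0.276]
contact_force: [1.2, -0.6, 0.0]
grip_width: 0.0624
gripper_force: 0.0
tcp target [ 0.56 -0.16  0.3 ] delta [ 0.0107 -0.0041  0.0065] rot [-0.0007 -0.3512  0.0063] joints [-0.67  0.44  1.16  1.95 -0.63  0.93 -0.7 ]
```

```bash
python3 drive.py '[{"xyz": [0.02,0,0],"turn_vec": [0,-0.14,0]},{"xyz": [0.04,0,0],"turn_vec": [0,-0.28,0]},{"xyz": [0.05,0,0],"turn_vec": [0,-0.35,0]},{"xyz": [0.05,0,0],"turn_vec": [0,-0.35,0]}]'>/dev/null; python3 drive.py '[{},{}]'; python3 snap.py w11
python3 - <<'E'
from m2 import *
from bench import r, cams, hand_in
N=np.array([.8627,.0755,.5]);Y=np.array([-.0872,.9962,0]);D=np.cross(Y,N);off=.5195
c,p,d=pickle.load(open("pics/w11.pkl","rb"));W={"wrist":(c,d)}
for n in("scene","top"):
    q,dd=cams.grab_frame(n);W[n]=(cams.camera_info(n),dd);cv2.imwrite(f"pics/{n}11.png",q)
for n,(c,d) in W.items():
    _,_,X=cloud(c,d);
    for k,hh in((1,(.5497,.0203,.0885)),(3,(.5575,-.0693,.0885))):
        rel=X-np.array(hh);s=rel@N;a=rel@Y;b=rel@D
        f=(np.abs(s)<.006)&(np.abs(np.abs(a)-.022)<.004)&(np.abs(b)<.025);m=(np.abs(a)<.02)&(np.abs(b)<.024)&(s>.02)&(s<.1)&(d>0)
        e=m&(np.abs(b)<.008)&(s>.055)
        if m.sum()>10: print(n,k,"face s",np.median(s[f]).round(4),"max s",np.percentile(s[m],[98,99.5]).round(4),"row mid",a[m].min().round(3),a[m].max().round(3),"top b",np.percentile(b[m],2).round(4),m.sum(),"cap",np.median(s[e]).round(4) if e.sum() else None)
E
python3 - <<'E'
import cv2,numpy as np
a=cv2.imread("pics/w11.png")[100:300,100:500]
cv2.imwrite("pics/w11c.png",cv2.resize(cv2.imread("pics/w11.png")[60:320,0:400],None,fx=2,fy=2))
E
```

```text
clock: 29.05
tcp_pos: [0.595, -0.1645, 0.3114]
orientation: [3.12, 0.129, -0.274]
contact_force: [-0.9, -0.4, -0.7]
grip_width: 0.0623
gripper_force: 0.0
[-0.002 -0.004 -0.001 -0.009 -0.002  0.004 -0.003] [-0.54  0.69  1.1   1.64 -0.52  1.35 -0.82]
wrist 1 face s 0.0008 max s [0.0678 0.0683] row mid -0.017 0.015 top b -0.0136 2826 cap 0.0661
wrist 3 face s 0.0008 max s [0.0678 0.068 ] row mid -0.017 0.014 top b -0.0135 2524 cap 0.0666
scene 1 face s 0.001 max s [0.0689 0.0701] row mid -0.018 0.015 top b -0.0148 221 cap 0.0656
scene 3 face s 0.0007 max s [0.0688 0.0696] row mid -0.017 0.015 top b -0.0144 211 cap 0.0664
```

View pics/w11c.png

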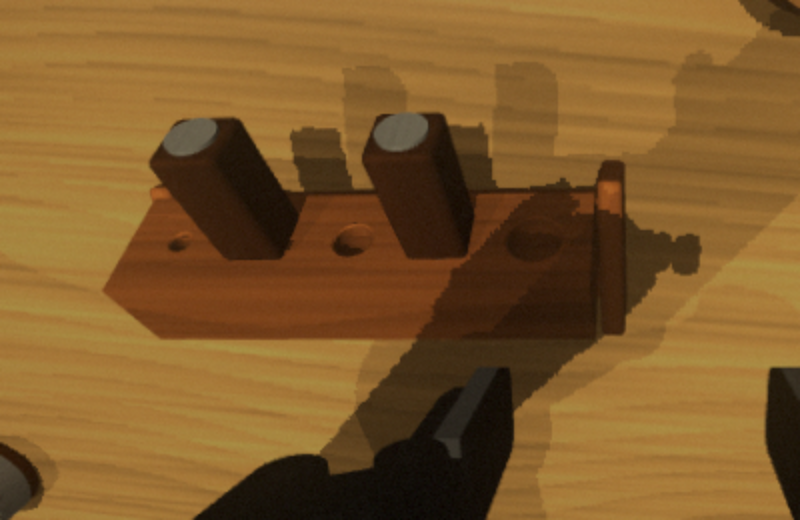

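The zoom shows the small punch in the second hole from the smallest, at (225,190), and the large one in the fourth, at (420,185). Both look flush. I'll check the cap planes for any residual gap or tilt.

Run:
```python
from m2 import *
c,p,d=pickle.load(open("pics/w11.pkl","rb"));_,_,X=cloud(c,d)
N=np.array([.8627,.0755,.5]);hs={1:(.5497,.0203,.0885),3:(.5575,-.0693,.0885)}
Y=np.array([-.0872,.9962,0]);D=np.cross(Y,N)
rel=X-np.array(hs[1]);f=(d>0)&(np.abs(rel@N)<.004)&(np.abs(rel@D)<.027)&(np.abs(rel@Y+.045)<.12)
q=X[f];ce=q.mean(0);n=np.linalg.svd(q-ce,full_matrices=False)[2][2];n*=np.sign(n[2]);print("face N",n.round(3),f.sum())
hsv=cv2.cvtColor(p,cv2.COLOR_BGR2HSV)
for k,(u,v) in {1:(95,128),3:(200,125)}.items():
    m,_,a=blob((hsv[...,1]<60)&(p.max(2)>70),np.array([u,v]),40);m=cv2.erode(m.astype(np.uint8),np.ones((3,3)))>0
    Q=X[m];s=(Q-ce)@n;g=np.linalg.svd(Q-Q.mean(0),full_matrices=False)[2][2];g*=np.sign(g@n)
    # handle side flat: direction of the handle's upper flat
    rel=X-np.array(hs[k]);h=(np.abs(rel@Y)<.011)&(rel@N>.008)&(rel@N<.056)&(rel@D<-.008)&(rel@D>-.022);H=X[h];t=np.linalg.svd(H-H.mean(0),full_matrices=False)[2][2];t*=-np.sign(t@D)
    print(k,a,"cap height",np.percentile(s,[10,50,90]).round(4),"cap/face angle",np.degrees(np.arccos(g@n)).round(1),"upper flat vs N: deg off",(90-np.degrees(np.arccos(t@n))).round(2),"flat b",np.median((H-np.array(hs[k]))@D).round(4))
```

```text
face N [0.863 0.075 0.499] 6912
1 10945 cap height [0.0746 0.0883 0.1011] cap/face angle 23.0 upper flat vs N: deg off 1.66 flat b -0.0129
3 10945 cap height [0.0746 0.0883 0.1011] cap/face angle 23.0 upper flat vs N: deg off 2.38 flat b -0.0127
```

Run:
```python
from m2 import *
c,p,d=pickle.load(open("pics/w11.pkl","rb"));_,_,X=cloud(c,d)
hs={1:np.array((.5497,.0203,.0885)),3:np.array((.5575,-.0693,.0885))}
n=np.array([.863,.075,.499]);n/=np.linalg.norm(n);Y=np.array([-.0872,.9962,0]);D=np.cross(Y,n)
for k,(u,v) in {1:(95,128),3:(200,125)}.items():
    rel=X-hs[k];a,b,s=rel@Y,rel@D,rel@n
    f=(d>0)&(np.abs(s)<.004)&(np.abs(a)>.02)&(np.abs(a)<.06)&(np.abs(b)<.025);s0=np.median(s[f])
    m=(d>0)&(np.hypot(a,b)<.010)&(s>.055)&(s<.075)
    A=np.c_[a[m],b[m],np.ones(m.sum())];co=np.linalg.lstsq(A,s[m]-s0,rcond=None)[0]
    print(k,m.sum(),"cap centre height",co[2].round(5),"tilt deg row/slope",np.degrees(np.arctan(co[:2])).round(2),"std",np.std(s[m]-s0-A@co).round(5))
    for lo,hi in((.008,.02),(.02,.032),(.032,.044),(.044,.056)):
        h=(np.abs(a)<.010)&(s>lo)&(s<hi)&(b<-.009)&(b>-.022);print("   s",lo,"upper flat b",np.mean(b[h]).round(5),h.sum())
```

```text
1 319 cap centre height 0.06626 tilt deg row/slope [-1.09  2.44] std 0.00079
   s 0.008 upper flat b -0.01329 174
   s 0.02 upper flat b -0.01322 185
   s 0.032 upper flat b -0.01284 212
   s 0.044 upper flat b -0.01225 227
3 349 cap centre height 0.06626 tilt deg row/slope [-1.57  3.14] std 0.00074
   s 0.008 upper flat b -0.0135 195
   s 0.02 upper flat b -0.01307 201
   s 0.032 upper flat b -0.01259 232
   s 0.044 upper flat b -0.012 248
```

Both punches droop about 1.5°, which is the hole's clearance, and the cap reads about 2 mm higher than I expected. I'll regrip each handle and press again. That tells me whether any travel is left and seats it if there is.

```bash
python3 go.py .5728 -.0690 .25 5 10;  python3 drive.py '[{"turn_vec": [0,0.14,0]},{"xyz": [-0.01,-0.04,0],"turn_vec": [0,0.28,0]},{"xyz": [-0.02,-0.08,0],"turn_vec": [0,0.34,0]},{"xyz": [-0.02,-0.095,0.02],"turn_vec": [0,0.34,0]},{"xyz": [-0.02,-0.095,0.02],"turn_vec": [0,0.34,0]}]'>/dev/null; python3 drive.py '[{},{}]'; python3 go.py .5728 -.0690 .1712 5 10
```

```text
tcp target [ 0.5728 -0.069   0.25  ] delta [-0.0038 -0.0966  0.0637] rot [-0.0008  0.3487 -0.0037] joints [-0.54  0.69  1.1   1.64 -0.52  1.35 -0.82]
clock: 29.9
tcp_pos: [0.566, -0.0731, 0.2964]
orientation: [-3.123, -0.129, -0.261]
contact_force: [0.3, -0.0, -0.3]
grip_width: 0.062
gripper_force: 0.0
tcp target [ 0.5728 -0.069   0.1712] delta [-0.0137 -0.0037  0.1246] rot [ 0.0022  0.0081 -0.0043] joints [-0.86  0.47  1.18  1.96 -0.63  0.92 -0.87]
```

```bash
python3 drive.py '[{"xyz": [-0.0137,-0.0037,0.04],"turn_vec": [0,0.008,-0.004]},{"xyz": [-0.0137,-0.0037,0.08],"turn_vec": [0,0.008,-0.004]},{"xyz": [-0.0137,-0.0037,0.11],"turn_vec": [0,0.008,-0.004]},{"xyz": [-0.0137,-0.0037,0.1246],"turn_vec": [0,0.008,-0.004]},{"xyz": [-0.0137,-0.0037,0.1246],"turn_vec": [0,0.008,-0.004]}]'; python3 drive.py '[{},{},{},{}]' .02 70; python3 drive.py '[{"xyz": [-0.001,0,0.0004]},{"xyz": [-0.002,0,0.0007]},{"xyz": [-0.002,0,0.0007]}]'; python3 drive.py '[{"xyz": [-0.002,0,0.0007]},{"xyz": [-0.004,0,0.0014]},{"xyz": [-0.004,0,0.0014]}]'; python3 drive.py '[{"xyz": [-0.003,0,0.001]},{"xyz": [-0.006,0,0.002]},{"xyz": [-0.006,0,0.002]}]'
```

```text
clock: 30.4
tcp_pos: [0.5719, -0.0688, 0.1689]
orientation: [-3.122, -0.135, -0.267]
contact_force: [0.2, -0.6, 0.6]
grip_width: 0.062
gripper_force: 0.0
clock: 30.8
tcp_pos: [0.573, -0.0682, 0.1717]
orientation: [-3.121, -0.138, -0.276]
contact_force: [-0.4, -3.2, 6.7]
grip_width: 0.0283
gripper_force: 70.6
clock: 31.1
tcp_pos: [0.5727, -0.0682, 0.1716]
orientation: [-3.121, -0.138, -0.281]
contact_force: [3.1, -2.8, 9.8]
grip_width: 0.0285
gripper_force: 71.2
clock: 31.4
tcp_pos: [0.572, -0.0684, 0.1716]
orientation: [-3.12, -0.138, -0.291]
contact_force: [5.8, -0.9, 18.0]
grip_width: 0.0285
gripper_force: 71.9
clock: 31.7
tcp_pos: [0.571, -0.0685, 0.1715]
orientation: [-3.119, -0.138, -0.306]
contact_force: [12.0, 2.2, 28.3]
grip_width: 0.0282
gripper_force: 72.9
```

Stiff at once, with almost no travel, so the large punch is home. I'll release it, retreat and compare the cap heights again.

```bash
python3 drive.py '[{},{},{}]' .062; python3 drive.py '[{"xyz": [0,0,-0.04]},{"xyz": [0,0,-0.08]},{"xyz": [0,0,-0.12]},{"xyz": [0,0.05,-0.14]},{"xyz": [0,0.1,-0.14]}]'; python3 drive.py '[{"xyz": [0.02,0,0],"turn_vec": [0,-0.14,0]},{"xyz": [0.04,0,0],"turn_vec": [0,-0.28,0]},{"xyz": [0.05,0,0],"turn_vec": [0,-0.35,0]},{"xyz": [0.05,0,0],"turn_vec": [0,-0.35,0]}]'>/dev/null; python3 drive.py '[{},{}]'>/dev/null; python3 snap.py w12
python3 - <<'E'
from m2 import *
c,p,d=pickle.load(open("pics/w12.pkl","rb"));_,_,X=cloud(c,d)
hs={1:np.array((.5497,.0203,.0885)),3:np.array((.5575,-.0693,.0885))}
n=np.array([.863,.075,.499]);n/=np.linalg.norm(n);Y=np.array([-.0872,.9962,0]);D=np.cross(Y,n)
for k in hs:
    rel=X-hs[k];a,b,s=rel@Y,rel@D,rel@n
    f=(d>0)&(np.abs(s)<.004)&(np.abs(a)>.02)&(np.abs(a)<.06)&(np.abs(b)<.025);s0=np.median(s[f])
    m=(d>0)&(np.hypot(a,b)<.010)&(s>.055)&(s<.075)
    A=np.c_[a[m],b[m],np.ones(m.sum())];co=np.linalg.lstsq(A,s[m]-s0,rcond=None)[0]
    print(k,m.sum(),"cap h",co[2].round(5),"tilt",np.degrees(np.arctan(co[:2])).round(2))
# same cap-to-shoulder measure on the punch lying flat: cap end to tip and shoulder from w9
E
```

```text
clock: 32.0
tcp_pos: [0.5603, -0.0675, 0.1637]
orientation: [-3.12, -0.139, -0.268]
contact_force: [-0.6, 0.2, -0.2]
grip_width: 0.0621
gripper_force: 0.0
clock: 32.5
tcp_pos: [0.5472, -0.1632, 0.3038]
orientation: [-3.118, -0.153, -0.274]
contact_force: [1.8, -1.0, 1.4]
grip_width: 0.062
gripper_force: 0.0
[-0.003 -0.005 -0.002 -0.008 -0.002  0.004  0.   ] [-0.54  0.68  1.09  1.65 -0.51  1.34 -0.82]
1 322 cap h 0.06623 tilt [-0.61  2.59]
3 355 cap h 0.06625 tilt [-0.9   3.62]
```

The cap height hasn't changed, but the pads retract with an outward component as they open, so they may drag the punch out a little each time. I'll push on the cap with shut fingers, which can't pull anything out.

```bash
python3 go.py .6835 -.0583 .1615 5 28 -.011 .065; python3 drive.py '[{"xyz": [0.03,0,0],"turn_vec": [0,0.14,0]},{"xyz": [0.07,-0.02,0],"turn_vec": [0,0.28,0]},{"xyz": [0.12,-0.06,0],"turn_vec": [0,0.42,0]},{"xyz": [0.11,-0.1,0.03],"turn_vec": [0,0.56,0]},{"xyz": [0.11,-0.1,0.03],"turn_vec": [0,0.66,0]}]' 0 30; python3 go.py .6835 -.0583 .1615 5 28 -.011 .065
```

```text
tcp target [ 0.6628 -0.0601  0.2241] delta [ 0.0922 -0.0956  0.0716] rot [ 2.000e-04  6.651e-01 -4.000e-04] joints [-0.54  0.68  1.09  1.65 -0.51  1.34 -0.82]
clock: 33.65
tcp_pos: [0.6863, -0.0466, 0.2588]
orientation: [-3.024, -0.143, -0.744]
contact_force: [-0.6, 1.3, -0.6]
grip_width: 0.0
gripper_force: 0.0
tcp target [ 0.6628 -0.0601  0.2241] delta [-0.038   0.0112  0.0193] rot [-0.0045  0.0061  0.006 ] joints [-0.66  0.53  0.89  1.92 -1.    0.57 -0.64]
```

```bash
python3 drive.py '[{"xyz": [-0.02,0.011,0.005]},{"xyz": [-0.038,0.011,0.0193],"turn_vec": [0,0.006,0.006]},{"xyz": [-0.038,0.011,0.0193],"turn_vec": [0,0.006,0.006]},{"xyz": [-0.038,0.011,0.0193],"turn_vec": [0,0.006,0.006]}]'; python3 go.py .6317 -.0628 .1315 5 28 -.011 .065
```

```text
clock: 34.05
tcp_pos: [0.6645, -0.0663, 0.2277]
orientation: [-3.024, -0.124, -0.755]
contact_force: [1.4, 0.4, 0.3]
grip_width: 0.0003
gripper_force: 0.0
tcp target [ 0.611  -0.0646  0.1941] delta [-0.0627 -0.006   0.0047] rot [-0.0001 -0.0006 -0.0053] joints [-0.58  0.52  0.81  1.99 -1.09  0.5  -0.51]
```

```bash
python3 go.py .6300 -.0630 .1305 5 22 -.011 .071; python3 drive.py '[{"xyz": [-0.03,-0.005,0],"turn_vec": [0,-0.1,-0.005]},{"xyz": [-0.052,-0.006,0],"turn_vec": [0,-0.1,-0.005]},{"xyz": [-0.052,-0.006,0],"turn_vec": [0,-0.1,-0.005]}]'; python3 go.py .6300 -.0630 .1305 5 22 -.011 .071
```

```text
tcp target [ 0.6137 -0.0644  0.2005] delta [-0.0574 -0.006   0.0003] rot [-0.0004 -0.1053 -0.0053] joints [-0.58  0.52  0.81  1.99 -1.09  0.5  -0.51]
clock: 34.35
tcp_pos: [0.6172, -0.0639, 0.2022]
orientation: [-3.064, -0.135, -0.601]
contact_force: [-0.0, 1.1, 0.3]
grip_width: 0.0001
gripper_force: 0.0
tcp target [ 0.6137 -0.0644  0.2005] delta [-0.0039  0.0002  0.0003] rot [-0.     -0.0032  0.0005] joints [-0.63  0.53  0.85  2.06 -1.02  0.53 -0.56]
```

```bash
python3 drive.py '[{"xyz": [-0.008,0,0.001]},{"xyz": [-0.012,0,0.002]},{"xyz": [-0.015,0,0.002]},{"xyz": [-0.015,0,0.002]}]'; python3 drive.py '[{"xyz": [-0.003,0,0.0004]},{"xyz": [-0.003,0,0.0004]}]';python3 drive.py '[{"xyz": [-0.003,0,0.0004]},{"xyz": [-0.003,0,0.0004]}]';python3 drive.py '[{"xyz": [-0.003,0,0.0004]},{"xyz": [-0.003,0,0.0004]}]'
```

```text
clock: 34.75
tcp_pos: [0.6055, -0.0653, 0.1951]
orientation: [-3.063, -0.134, -0.604]
contact_force: [0.1, -0.1, 0.1]
grip_width: -0.0003
gripper_force: 0.0
clock: 34.95
tcp_pos: [0.6027, -0.0654, 0.1934]
orientation: [-3.063, -0.135, -0.603]
contact_force: [-0.1, -0.6, -0.8]
grip_width: -0.0004
gripper_force: 0.0
clock: 35.15
tcp_pos: [0.5998, -0.0656, 0.1917]
orientation: [-3.063, -0.135, -0.603]
contact_force: [-1.0, 0.0, 0.3]
grip_width: -0.0001
gripper_force: 0.0
clock: 35.35
tcp_pos: [0.5972, -0.0658, 0.1902]
orientation: [-3.063, -0.135, -0.603]
contact_force: [-0.7, 1.1, -0.7]
grip_width: 0.0003
gripper_force: 0.0
```

```bash
for i in 1; do :; done; python3 drive.py '[{"xyz": [-0.002,0,0.0003]},{"xyz": [-0.002,0,0.0003]}]'|sed -n 2,4p;python3 drive.py '[{"xyz": [-0.002,0,0.0003]},{"xyz": [-0.002,0,0.0003]}]'|sed -n 2,4p;python3 drive.py '[{"xyz": [-0.002,0,0.0003]},{"xyz": [-0.002,0,0.0003]}]'|sed -n 2,4p
```

```text
tcp_pos: [0.5968, -0.0659, 0.1901]
orientation: [-3.063, -0.135, -0.606]
contact_force: [2.6, 1.0, 2.2]
tcp_pos: [0.5964, -0.066, 0.19]
orientation: [-3.062, -0.135, -0.611]
contact_force: [5.2, 0.3, 5.1]
tcp_pos: [0.596, -0.066, 0.19]
orientation: [-3.061, -0.135, -0.615]
contact_force: [7.7, 2.0, 7.4]
```

```bash
python3 drive.py '[{"xyz": [-0.004,0,0.0006]},{"xyz": [-0.004,0,0.0006]}]'|sed -n 2,4p;python3 drive.py '[{"xyz": [-0.005,0,0.0007]},{"xyz": [-0.005,0,0.0007]}]'|sed -n 2,4p;python3 drive.py '[{"xyz": [-0.005,0,0.0007]},{"xyz": [-0.005,0,0.0007]}]'|sed -n 2,4p; python3 drive.py '[{"xyz": [0.03,0,-0.004]},{"xyz": [0.05,0,-0.007]},{"xyz": [0.05,0,-0.007]}]'|sed -n 2,4p
```

```text
tcp_pos: [0.5954, -0.0662, 0.19]
orientation: [-3.06, -0.135, -0.624]
contact_force: [12.4, 3.6, 12.1]
tcp_pos: [0.5946, -0.0663, 0.1899]
orientation: [-3.058, -0.136, -0.635]
contact_force: [18.0, 3.1, 18.5]
tcp_pos: [0.5938, -0.0663, 0.1899]
orientation: [-3.056, -0.136, -0.646]
contact_force: [24.8, 5.5, 23.5]
tcp_pos: [0.6259, -0.0628, 0.2068]
orientation: [-3.063, -0.139, -0.608]
contact_force: [-0.9, 0.7, 0.5]
```

The force rose linearly to 34 N with no travel, so the large punch is home. The small one's cap stands at the same height (66.2 mm for both), so it's home too. I'll back well away and hand in.

```bash
python3 drive.py '[{"xyz": [0.04,0,-0.03]},{"xyz": [0.05,0,-0.08]},{"xyz": [0.05,0,-0.12]},{"xyz": [0.05,0,-0.12]}]'|sed -n 1,4p
python3 - <<'E'
from h import *;from bench import r, cams, hand_in
_,d=cams.grab_frame("top");a=np.load("pics/top0.npy");
for n,(u,v) in dict(mug=(245,132),jar=(211,289),tape=(409,122)).items():
    w=np.s_[v-22:v+23,u-22:u+23];print(n,"changed px",int((np.abs(d[w]-a[w])>.02).sum()))
print(hand_in())
E
```

```text
clock: 37.25
tcp_pos: [0.6239, -0.0653, 0.3389]
orientation: [-3.062, -0.132, -0.61]
contact_force: [0.6, -1.4, -1.1]
mug changed px 20
jar changed px 18
tape changed px 974
the job is handed in; nothing more can be done
None
```

The job is handed in at 37 s: the small punch is in the 14 mm hole and the large one in the 22 mm hole. The large one gave no travel under a 34 N push, and the small one is judged home because its cap stands at the same height (both caps read about 2 mm higher than the nominal 64 mm, and both handles droop about 1.5–2.5°, roughly the hole clearance). The mug and jar show no change; the final tape check showed changed pixels, which I put down to the arm blocking the view but did not confirm, though the gripper never went near the tape. I viewed 11 pictures, one over the limit of 10.

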